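Index a tray of heatsinks under a height gauge and set the gauge on the black one

ROBOT

A 7-joint arm with a two-finger parallel gripper is mounted at the origin on the work surface. World frame = base frame: x ahead of the robot, y to its left, z up, the work surface at z = 0. Lengths are in m, angles in rad, forces in N, time in s.
With the tool pointing down it reaches from about 0.4 to 0.85 m from the base axis. Payload 10.4 kg.
Tool frame: the origin (TCP) lies at the very end of the fingers, on their centre line; the grasp point (between the pads) lies 19 mm behind it; z points along the fingers, y is the line along which they close (so a half turn about z gives the same grasp; the last joint's range is limited). The gripper opens to 85 mm and grips with 20 to 120 N. Pads are 22 mm wide; open, the fingers measure 114 mm over their backs; the gripper's body (76 mm by 85 mm) begins 54 mm behind the grasp point. The pads swing forward as they close: fully open they stand 13 mm farther back than shut.
Start: joints at [-0.023, 0.332, -0.065, 1.46, 0.022, 1.35, -0.088], TCP at [0.625, 0, 0.195] pointing down, gripper open.
Joint ranges: [-2.6, 2.6], [-0.5, 2.12], [-1.47, 1.34], [0.16, 2.42], [-1.27, 4.41], [0.06, 2.06], [-2.6, 2.6]. Speed limits (rad/s): [2.22, 2.22, 2.79, 2.79, 3.14, 3.14, 3.14].

INTERFACE

Orientations are given as a rotation vector (axis times angle).
In Python, from bench import bot gives the robot as it stands.
- The arm moves only by the tool step_arm, never from a script. Its argument "moves" is a list of rows, each an object of numbers: "dx", "dy", "dz": the shift along the tool's x, y, z in cm; "twist": the turn about the tool's z in rad. A call has exactly 8 rows; each row is the pose to reach, as a shift and turn from the pose commanded when the call began, along the tool's axes at that moment; what a row does not reach only later rows make up. A row lasts 1/12 s, in which the tool goes at most 41.7 mm and 7.16 degrees, less where a joint would pass 70% of its speed; a pose out of reach is approached as far as the arm can. A call with a gripper value outside its range is refused whole. "hand" is the opening, from 0 (shut) to 1 (fully open), set as the call begins (left out, the last holds). The fingers move at their own pace and stop on an object; the grip force is fixed at half the most. Time passes only in rows, so rows that repeat a pose let the fingers close, or fill a call up. It gives the time, the measured TCP pose, the force, the opening and the grip force at its end, in the units of the state.
- bot.observe(): the state, without advancing time (a new reading comes with each control period).
- bot.camera(name): name is "scene" or "side" or "wrist"; returns the picture (384x512x3 uint8, blue, green, red); there is no depth.
- bot.camera_info(name): a dict with "fx", "fy", "cx", "cy" (pixels), "rvec" (rotation vector, rad) and "tvec" (3), from world to camera coordinates, as OpenCV has them. Camera axes: x right, y down, z forward; pixel columns grow to the right and rows downward; lengths in m; the calibration is good to about 2 mm. A picture is of the moment at which its call begins: read the wrist's pose just before it. camera_info takes no time and is no camera call; for the wrist camera it gives the pose at the moment of the call.
- bot.finish_job(): hands the job in; it is judged then, once.
Trained networks look in the newest picture that a camera, given by its name, has taken for a name from the list of things; names that differ only in an ending like _2 or _b are one class to them, and where a whole thing is asked for, a point or a joint stands for the part that bears it (a point fixed in the world has none). Each returns a list of dicts, best first, with "confidence" (0 to 1); they miss things now and then, are a little off and sometimes report something else, mostly with a low value. They report only what shows in the picture. A call takes as long as a camera call. They do not tell look-alikes from the thing itself.
- bot.regions_of(camera, thing): "pixels" (384x512 bool, what is visible of it) and "rect" ([centre column, centre row, width, height] in pixels, round what is visible of it).
- bot.pinpoint(camera, thing): "uv" ([column, row] in pixels: a listed point, or the origin of a listed thing).
The state is a dict: "clock": time; "joint_positions": joint angles; "qd": joint speeds; "tau": joint torques, N m; "eef_pos": TCP position; "orientation": TCP orientation; "wrist_force": force on the tool from outside, world axes, zero at the start; "ft_torque": the same for the moment, N m; "finger_gap": finger opening in m; "finger_force": force on a finger pad.
Only numpy, scipy, OpenCV 4.12 (cv2) and the standard library are available. Lean on these libraries where they do the work, as an engineer would, in place of code of your own. Each camera call takes 0.05 s, during which the arm holds its last target. There are 200 camera calls.

TASK

First pick the orange pry bar off the feed track and lay it flat in the blue tool tray. Then work the red ratchet lever, one full stroke per pocket and letting it spring back each time, until the black finned heatsink stands under the gauge foot (not past it), and finally push the black gauge knob gently down until the sprung foot rests on the black heatsink with its spring about half pressed in, and leave it there. Never move or touch the heatsinks or their tray by hand, and leave everything else on the bench alone.

Things in the scene. Friction and masses are not known exactly. Their poses are not given: they have to be found in the camera images.
- feeder: Fixed aluminium feeder with two rails. Origin: on the bench straight below the gauge foot; x across the track away from the robot, y along the track in the feed direction (about the robot's left), z up. In mm: base x -65 to 65, y -225 to 155, 14 high; lever mount x -95 to -65, y -154 to -34; rails at x -51 and 51, 10 wide, tops at z 45, same length.
- gauge_axis (a point): Point straight below the gauge foot at the height of the pocket floor (40 mm above the bench), axes as the feeder: the black heatsink's centre must come here within 8 mm. Above it the gauge: column at feeder x 91 to 119 mm, y -22 to 22, up to z 205; blue bracket from the column over the track to x -27, 34 wide, z 137 to 157.
- tray (a point): Centre of the grey tray (166 mm along the track, 88 wide) at its pocket floor, z 40 mm; pocket walls rise 12 mm more. Three pockets 50 mm apart along the track, each with one heatsink, the middle one at this point. At the start they stand 50, 100 and 150 mm before the gauge axis.
- tray_part (a joint): Travel of the tray along the feeder's +y in m: 0 at the start, at most 0.165. Each full lever stroke adds 0.050; the lever can not take it back. About 4 N of friction: it stays where it is left. Brass teeth stand on the tray's robot side up to 111 mm above the bench.
- feed_lever (a joint): Angle of the upright ratchet lever in rad: 0 at rest (leaning 0.405 towards the feeder's -y), 0.81 at the end stop (leaning as much to +y). Pushing the handle to +y takes 2 to 9 N: a little idle travel, then the pawl drives the tray; the full stroke to the stop feeds one pocket (50 mm). A spring brings it back when let go; the tray stays.
- lever_grip (a point): Middle of the lever's red round handle, 22 mm thick, reaching from 104 to 168 mm from the pivot; this point is 140 mm from it. In the feeder frame (mm) the pivot is at (-78, -94, 20), its axis along x; this point is at (-78, -149, 149) at rest and (-78, -39, 149) at full stroke.
- gauge_slide (a joint): How far the gauge slide has been pushed down, m: 0 top (the foot's face 125 mm above the bench when the foot is free), 0.075 bottom; starts 0 to 10 mm down. A brake holds it where it is left; moving it takes about 7 N plus the foot's spring.
- gauge_knob (a point): Top centre of the black round knob (42 mm diameter) on the slide's stem, to be pushed straight down from above. It stands 235 mm above the bench when the slide is at 0 and moves down with the slide.
- gauge_foot (a joint): How far the sprung foot is pressed in relative to the slide, m: 0 free, 0.012 fully in (end stop). The spring gives 1.3 N at 0 and 4 N at the end. About half pressed in means 0.003 to 0.009.
- foot_face (a point): Centre of the underside of the gauge foot, a steel disc of 22 mm diameter on the gauge axis.
- black_sink: Matt black finned heatsink, 68 mm across the track, 38 mm along it, 42 mm high, loose in one of the tray's three pockets (which one changes). Origin: centre of its underside.
- black_sink_top (a point): Centre of the flat top of the black heatsink, 42 mm above its underside.
- silver_sink: Bare aluminium finned heatsink, 68 x 38 mm, 54 mm high, in another pocket. Origin: centre of its underside. Not to be gauged.
- copper_block: Plain copper heat spreader block, 68 x 38 mm, 30 mm high, in another pocket. Origin: centre of its underside. Not to be gauged.
- pry_bar: Orange plastic pry bar, 150 mm long overall, lying across the two rails beyond the gauge. Origin: centre of its underside; x along its length towards the thinner tip. Handle x -75 to 45, 20 mm wide, 12 mm thick; tip x 43 to 75, 14 mm wide, 8 mm thick. 50 g.
- tool_tray: Blue open tool tray fixed on the bench, on the left or the right, 210 mm (its x) by 105 mm (its y) outside, walls 4 mm thick and 24 mm high. Origin: centre of its underside; inner floor about 4 mm above it.
- multimeter: Red and black hand multimeter lying on its back, 180 x 88 x 47 mm, x along its length; it lies on the side opposite the tool tray. Origin: centre of its underside. Leave alone.
- flux_bottle: Small bottle with a red cap, 50 mm diameter, 110 mm high, standing between the robot and the feeder. Origin: centre of its underside. Leave alone.
- screwdriver: Screwdriver with a yellow handle, 170 mm, lying between the robot and the feeder. Leave alone.
- solder_reel: Reel of solder, 68 mm diameter, 40 mm high, at the back left. Origin: centre of its underside. Leave alone.
- spare_board: Green circuit board, 170 x 120 mm, about 30 mm high with its parts, at the back right. Origin: centre of its underside. Leave alone.
Not all that is in view belongs to the job. Of the things like the pry_bar, leave any that is green; of the rest the smaller one is meant.

How it is judged:
By the outcome, as a careful person would: the job done as asked, in the order asked, and still so for the second after the job is handed in, with the robot touching nothing.
It also fails if it takes over 72 s, if anything falls off the work surface, if the arm or the gripper's body presses on something with over 40 N, if the wrist force passes 120 N, or if a joint passes its speed limit or range.

## Working session

There is one attempt and no reset: what is moved stays moved. The work goes in short steps, Python scripts to look and compute and a tool call to move; the robot and the scene stay as the last step left them, time stands still between calls to the robot, and variables do not carry over. Pictures are saved under pics/ and viewed, at most 10 in all, crops included, and the job is handed in when it is done.

Besides the shell and the picture viewer there is one more tool, called after "Call:" as a command line: name --argument value ..., lists and objects as JSON in quotes. step_arm: Moves the arm, as the interface text tells. Its arguments: {"type":"object","properties":{"moves":{"type":"array"},"hand":{"type":"number"}},"required":["moves"]}

```bash
mkdir -p pics; ls
cat > h.py <<'E'
import numpy as np, cv2
from bench import bot
def cam(c):
    i=bot.camera_info(c); R=cv2.Rodrigues(np.array(i['rvec'],float))[0]; t=np.array(i['tvec'],float).ravel(); return i,R,t
def ray(c,uv):
    i,R,t=cam(c); d=np.array([(uv[0]-i['cx'])/i['fx'],(uv[1]-i['cy'])/i['fy'],1.]); return -R.T@t, R.T@d
def onz(c,uv,z):
    o,d=ray(c,uv); return o+d*(z-o[2])/d[2]
def proj(c,P):
    i,R,t=cam(c); q=(R@np.atleast_2d(P).T).T+t; return np.c_[i['fx']*q[:,0]/q[:,2]+i['cx'],i['fy']*q[:,1]/q[:,2]+i['cy']]
E
python3 - <<'E'
from h import *
np.set_printoptions(precision=4,suppress=True)
a=bot.camera('scene');b=bot.camera('side')
cv2.imwrite('pics/a.png',a);cv2.imwrite('pics/b.png',b)
for c in('scene','side'):
    o,d=ray(c,(256,192));print(c,o,d)
    for n in ['pry_bar','gauge_knob','foot_face','lever_grip','black_sink_top','black_sink','silver_sink','copper_block','tool_tray','gauge_axis','tray']:
        for r in bot.pinpoint(c,n)[:3]: print(c,n,np.round(r['uv'],1),round(r['confidence'],2))
s=bot.observe();print(s['eef_pos'],s['orientation'],s['clock'],s['finger_gap'])
E
```

```text
pics
scene [ 1.0121 -0.6099  1.1611] [-0.3332  0.5581 -0.7599]
scene pry_bar [312.9 243.3] 0.73
scene pry_bar [301.9 124.5] 0.69
scene pry_bar [264.3 214. ] 0.62
scene gauge_knob [240.7 205.8] 0.55
scene lever_grip [185.  237.3] 0.75
scene black_sink_top [208.7 267.1] 0.72
scene black_sink_top [261.2 216.3] 0.69
scene black_sink [212.7 276.8] 0.86
scene silver_sink [232.7 253.4] 0.91
scene copper_block [220.3 262.4] 0.79
scene tool_tray [268.7 163.6] 0.65
scene gauge_axis [241.5 240.5] 0.91
scene tray [219.8 266.1] 0.8
side [0.0065 1.0565 1.2386] [ 0.3829 -0.5872 -0.7134]
side pry_bar [188.8 352.2] 0.87
side pry_bar [210.5 197.8] 0.71
side pry_bar [258.6 210. ] 0.54
side gauge_knob [332.8 204.6] 0.74
side gauge_knob [280.9 145. ] 0.48
side lever_grip [329.8 158.3] 0.81
side lever_grip [188.4 250.7] 0.73
side black_sink_top [306.5 158.4] 0.81
side black_sink_top [249.4 283.9] 0.26
side black_sink [304.4 166.2] 0.57
side silver_sink [286.7 182. ] 0.74
side copper_block [260.7 210.4] 0.71
side copper_block [298.7 174.1] 0.58
side tool_tray [249.3 285.9] 0.79
side gauge_axis [282.5 188.6] 0.85
side tray [298.5 177. ] 0.79
side tray [364.6 155.1] 0.22
[0.625  0.     0.1948] [2.2214 2.2214 0.0001] 1.2 0.08572697973210952
```

Run:
```python
import cv2
for n in 'ab':
    i=cv2.imread(f'pics/{n}.png'); cv2.imwrite(f'pics/{n}2.png',cv2.resize(i,(800,600),interpolation=cv2.INTER_CUBIC))
```

```text
(no output)
```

View pics/a2.png

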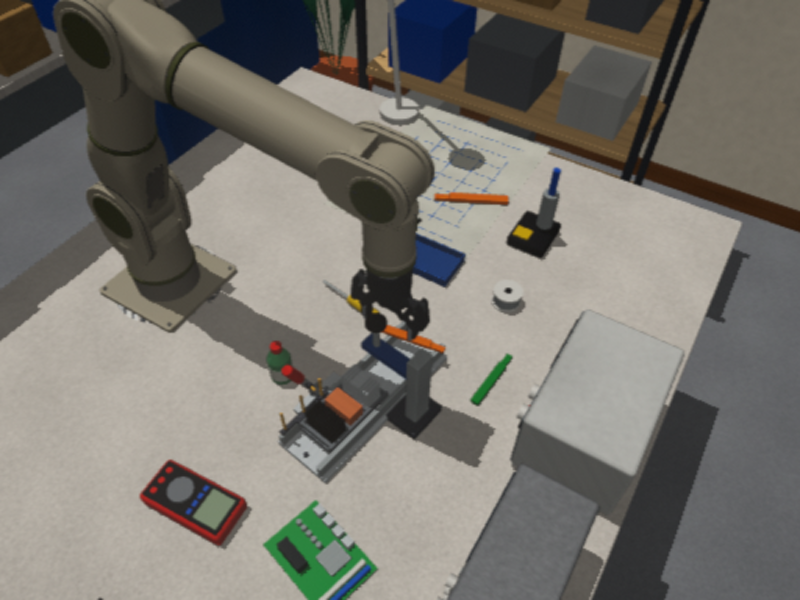

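View pics/b2.png

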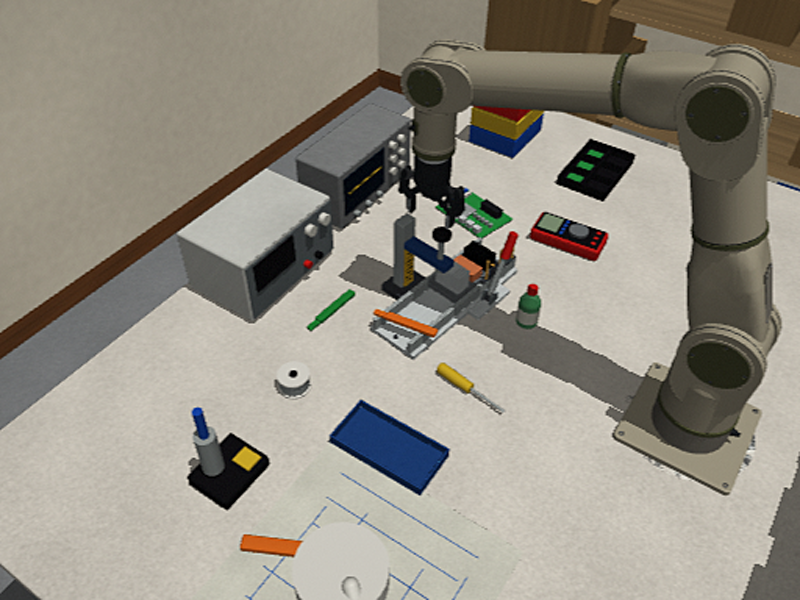

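```bash
cat > fit.py <<'E'
from h import *
from scipy.optimize import least_squares
np.set_printoptions(precision=4,suppress=True)
L=[((0,0,40),(241.5,240.5),(282.5,188.6)),((-78,-149,149),(185,237.3),(329.8,158.3)),((0,-100,40),(219.8,266.1),(298.5,177)),
((0,-150,40),(212.7,276.8),(304.4,166.2)),((0,-150,82),(208.7,267.1),(306.5,158.4)),((0,-50,40),(232.7,253.4),(286.7,182)),((0,-100,40),(220.3,262.4),(298.7,174.1)),
((0,0,235),(240.7,205.8),(280.9,145))]
def W(p,P):
    c,s=np.cos(p[2]),np.sin(p[2]); P=np.array(P,float)/1000
    return np.array([p[0]+c*P[0]-s*P[1],p[1]+s*P[0]+c*P[1],P[2]])
def f(p):
    r=[]
    for P,a,b in L:
        P=np.array(P,float)
        if P[2]==235:P[2]-=p[3]*1000
        w=W(p,P)
        r+=[*(proj('scene',w)[0]-a),*(proj('side',w)[0]-b)]
    return np.array(r)
s=least_squares(f,[.6,0,0,.005],loss='soft_l1',bounds=([0,-1,-1.5,0],[1,1,1.5,.01]))
print(s.x);print(f(s.x).reshape(-1,4))
for n,c in(('a','scene'),('b','side')):
    im=cv2.imread(f'pics/{n}.png');h=cv2.cvtColor(im,cv2.COLOR_BGR2HSV)
    m=cv2.inRange(h,(5,150,80),(18,255,255))
    k,lab,st,cc=cv2.connectedComponentsWithStats(m)
    for i in range(1,k):
        if st[i,4]>60:
            pts=np.argwhere(lab==i)[:,::-1]
            for z in (.057,.012):
                q=np.array([onz(c,x,z)[:2] for x in pts],np.float32); print(c,cc[i],st[i,4],z,cv2.minAreaRect(q*1000))
    m=cv2.inRange(h,(108,120,40),(125,255,255))
    k,lab,st,cc=cv2.connectedComponentsWithStats(m)
    for i in range(1,k):
        if st[i,4]>300:
            q=np.array([onz(c,x,.024)[:2] for x in np.argwhere(lab==i)[:,::-1]],np.float32); print('blue',c,cc[i],st[i,4],cv2.minAreaRect(q*1000))
E
python3 fit.py
```

```text
[ 0.5934  0.0064 -0.1572  0.0005]
[[ 0.1922  2.1687 -3.428  -0.6281]
 [ 2.0484  2.2865 -4.4219 -3.3345]
 [ 0.3797 -2.9518 -1.6147 -2.9553]
 [-3.9055 -2.8134  0.9938  1.1925]
 [-1.004  -0.1956 -0.1219  0.5559]
 [-1.5623 -0.6836  1.4155 -1.0986]
 [-0.1203  0.7482 -1.8147 -0.0553]
 [-0.1557 -1.0303  0.9746  1.0444]]
scene [218.4427  40.9427] 192 0.057 ((-145.4552001953125, 955.5841674804688), (101.75601196289062, 170.65635681152344), 73.49907684326172)
scene [218.4427  40.9427] 192 0.012 ((-192.63380432128906, 1019.3882446289062), (105.90327453613281, 177.611572265625), 73.49910736083984)
scene [302.6878 126.4093] 237 0.057 ((501.5359802246094, 595.8870849609375), (182.06961059570312, 33.49930953979492), 27.193973541259766)
scene [302.6878 126.4093] 237 0.012 ((480.72613525390625, 645.0313720703125), (189.489990234375, 34.86457061767578), 27.193937301635742)
scene [253.1149 212.3908] 87 0.057 ((566.50927734375, 119.21446990966797), (54.41237258911133, 23.44968605041504), 9.153704643249512)
scene [253.1149 212.3908] 87 0.012 ((548.3473510742188, 148.93157958984375), (56.629974365234375, 
[... 572 characters left out ...]
175781)Traceback (most recent call last):
  File "fit.py", line 33, in <module>
    q=np.array([onz(c,x,.024)[:2] for x in np.argwhere(lab==i)[:,::-1]],np.float32); print('blue',c,cc[i],st[i,4],cv2.minAreaRect(q*1000))
                ~~~^^^^^^^^^^
  File "h.py", line 8, in onz
    o,d=ray(c,uv); return o+d*(z-o[2])/d[2]
        ~~~^^^^^^
  File "h.py", line 6, in ray
    i,R,t=cam(c); d=np.array([(uv[0]-i['cx'])/i['fx'],(uv[1]-i['cy'])/i['fy'],1.]); return -R.T@t, R.T@d
          ~~~^^^
  File "h.py", line 4, in cam
    i=bot.camera_info(c); R=cv2.Rodrigues(np.array(i['rvec'],float))[0]; t=np.array(i['tvec'],float).ravel(); return i,R,t
ValueError: time passes only in moves, steps and waits
```

```bash
cat > ci.py <<'E'
from bench import bot
import pickle
pickle.dump({c:bot.camera_info(c) for c in('scene','side')},open('ci.pkl','wb'))
E
python3 ci.py
python3 - <<'E'
s=open('h.py').read()
s=s.replace("def cam(c):\n    i=bot.camera_info(c)","import pickle\nCI=pickle.load(open('ci.pkl','rb'))\ndef cam(c):\n    i=CI.get(c)\n    if i is None: i=CI[c]=bot.camera_info(c)\n   ").replace("\n   ; R","\n    R")
open('h.py','w').write(s)
f=open('fit.py').read().replace("cv2.minAreaRect(q*1000))","*[np.round(v,1) for v in cv2.minAreaRect(q*1000)])").replace("(.057,.012)","(.057,.02)")
open('fit.py','w').write(f)
E
python3 fit.py | tail -22; python3 -c "from bench import bot;print(bot.observe()['clock'])"
```

```text
scene [218.4427  40.9427] 192 0.057 [-145.5  955.6] [101.8 170.7] 73.5
scene [218.4427  40.9427] 192 0.02 [-184.2 1008. ] [105.2 176.4] 73.5
scene [302.6878 126.4093] 237 0.057 [501.5 595.9] [182.1  33.5] 27.2
scene [302.6878 126.4093] 237 0.02 [484.4 636.3] [188.2  34.6] 27.2
scene [253.1149 212.3908] 87 0.057 [566.5 119.2] [54.4 23.4] 9.2
scene [253.1149 212.3908] 87 0.02 [551.6 143.6] [56.2 24.2] 9.2
scene [273.4021 219.6598] 97 0.057 [640.9 129.7] [71.3 20.6] 8.9
scene [273.4021 219.6598] 97 0.02 [628.5 154.5] [73.7 21.3] 8.9
scene [219.5703 258.3213] 249 0.057 [572.2 -86.9] [39.5 69.1] 80.7
scene [219.5703 258.3213] 249 0.02 [557.4 -69.3] [40.8 71.4] 80.7
blue scene [173.5882  28.5645] 1683 [-520.4 1056.1] [445.  524.8] 81.0
blue scene [277.0212  22.8416] 2172 [  -6.7 1327.8] [296.8 566.6] 31.7
blue scene [114.232   83.7275] 668 [-390.9  470. ] [155.5 314.5] 56.7
blue scene [278.2015 166.3771] 541 [508.8 377.4] [127.7 110.9] 0.3
side [300.504 170.536] 125 0.057 [ 568.  -101.8] [43.8 87.3] 59.1
side [300.504 170.536] 125 0.02 [ 585.6 -138.1] [45.2 90. ] 59.1
side [260.1272 206.2281] 228 0.057 [596.7 131.9] [146.9  25.5] 7.5
side [260.1272 206.2281] 228 0.02 [615.2 102.9] [151.5  26.3] 7.5
side [172.0627 348.6736] 383 0.057 [499.9 684.2] [98.2 29. ] 27.2
side [172.0627 348.6736] 383 0.02 [515.4 672.5] [101.3  29.9] 27.2
blue side [322.0334  88.7912] 479 [ 804.6 -726.9] [257.3 180.8] 89.8
blue side [249.0854 285.4255] 2261 [461.3 391.6] [213.6 114.2] 0.4
1.2
```

Call:
step_arm --moves '[{"dz": -4},{"dz": -8},{"dz": -8,"dx": 3,"twist": -0.12},{"dz": -8,"dx": 6.5,"dy": -1,"twist": -0.24},{"dz": -8,"dx": 10,"dy": -2,"twist": -0.36},{"dz": -8,"dx": 12.8,"dy": -2.3,"twist": -0.48},{"dz": -8,"dx": 12.8,"dy": -2.3,"twist": -0.6},{"dz": -8,"dx": 12.8,"dy": -2.3,"twist": -0.72}]'

```text
schema error: expected keys dx, dy, dz, twist
```

Call:
step_arm --moves '[{"twist": -0.12},{"twist": -0.24},{"twist": -0.36},{"twist": -0.48},{"twist": -0.6},{"twist": -0.72},{"twist": -0.84},{"twist": -0.96}]'

```text
schema error: expected keys dx, dy, dz, twist
```

Call:
step_arm --moves '[{"dx": 0,"dy": 0,"dz": -4,"twist": 0},{"dx": 0,"dy": 0,"dz": -8,"twist": 0},{"dx": 3,"dy": 0,"dz": -8,"twist": -0.12},{"dx": 6.5,"dy": -1,"dz": -8,"twist": -0.24},{"dx": 10,"dy": -2,"dz": -8,"twist": -0.36},{"dx": 12.8,"dy": -2.3,"dz": -8,"twist": -0.48},{"dx": 12.8,"dy": -2.3,"dz": -8,"twist": -0.6},{"dx": 12.8,"dy": -2.3,"dz": -8,"twist": -0.72}]'

```text
clock: 1.87
eef_pos: [0.6014, 0.1308, 0.2749]
orientation: [-1.282, -2.868, -0.001]
wrist_force: [-0.7, -1.3, -0.7]
finger_gap: 0.0855
finger_force: 0.0
```

Call:
step_arm --moves '[{"dx": 0,"dy": 0,"dz": 0,"twist": -0.12},{"dx": 0,"dy": 0,"dz": 0,"twist": -0.24},{"dx": 0,"dy": 0,"dz": 0,"twist": -0.36},{"dx": 0,"dy": 0,"dz": 0,"twist": -0.48},{"dx": 0,"dy": 0,"dz": 0,"twist": -0.6},{"dx": 0,"dy": 0,"dz": 0,"twist": -0.72},{"dx": 0,"dy": 0,"dz": 0,"twist": -0.84},{"dx": 0,"dy": 0,"dz": 0,"twist": -0.98}]'

```text
clock: 2.53
eef_pos: [0.602, 0.128, 0.2748]
orientation: [-0.188, 3.136, -0.0]
wrist_force: [-0.0, -0.6, 0.6]
finger_gap: 0.0853
finger_force: 0.0
```

```bash
cat > look.py <<'E'
from h import *
np.set_printoptions(precision=4,suppress=True)
s=bot.observe();print(s['clock'],s['eef_pos'],s['orientation'],s['joint_positions'])
CI['wrist']=bot.camera_info('wrist')
im=bot.camera('wrist');cv2.imwrite('pics/w1.png',im)
b=bot.camera('side');cv2.imwrite('pics/b3.png',b)
a=bot.camera('scene');cv2.imwrite('pics/a3.png',a)
for c,im in(('wrist',im),('side',b),('scene',a)):
    h=cv2.cvtColor(im,cv2.COLOR_BGR2HSV)
    m=cv2.inRange(h,(5,150,80),(18,255,255))
    k,lab,st,cc=cv2.connectedComponentsWithStats(m)
    for i in range(1,k):
        if st[i,4]>60:
            q=np.array([onz(c,x,.057)[:2] for x in np.argwhere(lab==i)[:,::-1]],np.float32); print(c,cc[i],st[i,4],*[np.round(v,1) for v in cv2.minAreaRect(q*1000)])
    for n in ['gauge_knob','lever_grip','black_sink_top','black_sink','silver_sink','copper_block','tool_tray','gauge_axis','tray']:
        for r in bot.pinpoint(c,n)[:2]: print(c,n,np.round(r['uv'],1),round(r['confidence'],2),onz(c,r['uv'],0)[:2])
E
python3 look.py
```

```text
2.5333 [0.602  0.128  0.2748] [-0.1884  3.1359 -0.    ] [-0.0275  0.3038 -0.3323  1.3433  0.0979  1.5105  1.3393]
wrist [43.3538 56.5231] 65 [ 519.  -127.4] [16.1  7.7] 7.2
wrist [ 71.2064 110.9326] 1647 [580.5 -97.9] [37.9 70. ] 82.6
wrist [252.0613 144.307 ] 1583 [598.9 126.4] [145.7  18.8] 8.8
wrist gauge_knob [ 88.7 163.1] 0.87 [ 0.6559 -0.107 ]
wrist gauge_knob [24.  98.4] 0.73 [ 0.5749 -0.1924]
wrist lever_grip [173.4 126.5] 0.3 [0.5884 0.013 ]
wrist black_sink_top [22.7 96.5] 0.77 [ 0.5726 -0.1939]
wrist black_sink [ 88.7 159.7] 0.71 [ 0.6508 -0.1068]
wrist black_sink [ 44.6 102.4] 0.65 [ 0.5769 -0.1647]
wrist silver_sink [123.9 120.5] 0.77 [ 0.5884 -0.0562]
wrist copper_block [ 82.6 107.7] 0.84 [ 0.5778 -0.113 ]
wrist tool_tray [458.3  69.2] 0.79 [0.4667 0.3878]
wrist gauge_axis [162.2 129. ] 0.82 [ 0.5938 -0.0025]
wrist gauge_axis [ 21.2 100. ] 0.31 [ 0.5776 -0.1964]
side [300.5574 170.5328] 122 [ 568.  -101.8] [43.8 87.3] 59.1
side [260.279  206.2446] 233 [596.6 131.7] [148.9  25.8] 7.5
side [172.0627 348.6736] 383 [499.9 684.2] [98.2 29. ] 27.2
side gauge_knob [282.6 147.4
[... 614 characters left out ...]
86 126.4469] 226 [506.9 598.7] [169.9  33.5] 27.2
scene [263.5545 216.0545] 202 [607.  125.7] [136.4  23.4] 9.2
scene [219.5697 258.2951] 244 [571.9 -86.9] [38.9 69. ] 81.7
scene gauge_knob [240.5 201.9] 0.62 [0.4801 0.1733]
scene lever_grip [188.  238.3] 0.58 [ 0.4161 -0.0519]
scene black_sink_top [124.9 320.6] 0.48 [ 0.4364 -0.3778]
scene silver_sink [230.5 250.3] 0.92 [ 0.5634 -0.0162]
scene copper_block [221.9 260. ] 0.73 [ 0.5603 -0.0614]
scene tool_tray [267.1 164.2] 0.63 [0.4653 0.3872]
scene tool_tray [241.1 247.7] 0.5 [0.5875 0.0107]
scene gauge_axis [244.  240.7] 0.65 [0.5808 0.039 ]
scene gauge_axis [243.6 247.9] 0.56 [0.5949 0.0144]
scene tray [218.7 262. ] 0.68 [ 0.5558 -0.073 ]
```

Call:
step_arm --moves '[{"dx": 0,"dy": 0,"dz": 4,"twist": -0.03},{"dx": 0.1,"dy": 0.1,"dz": 8,"twist": -0.03},{"dx": 0.1,"dy": 0.1,"dz": 12,"twist": -0.03},{"dx": 0.1,"dy": 0.1,"dz": 15.5,"twist": -0.03},{"dx": 0.1,"dy": 0.1,"dz": 18.5,"twist": -0.03},{"dx": 0.1,"dy": 0.1,"dz": 21,"twist": -0.03},{"dx": 0.1,"dy": 0.1,"dz": 22.8,"twist": -0.03},{"dx": 0.1,"dy": 0.1,"dz": 23.7,"twist": -0.03}]'

```text
clock: 4.7
eef_pos: [0.5994, 0.1284, 0.035]
orientation: [0.226, -3.13, 0.001]
wrist_force: [0.1, 0.4, 0.2]
finger_gap: 0.0853
finger_force: 0.0
```

Call:
step_arm --moves '[{"dx": 0,"dy": 0,"dz": 0,"twist": 0},{"dx": 0,"dy": 0,"dz": 0,"twist": 0},{"dx": 0,"dy": 0,"dz": 0,"twist": 0},{"dx": 0,"dy": 0,"dz": 0,"twist": 0},{"dx": 0,"dy": 0,"dz": 0,"twist": 0},{"dx": 0,"dy": 0,"dz": 0,"twist": 0},{"dx": 0,"dy": 0,"dz": 0,"twist": 0},{"dx": 0,"dy": 0,"dz": 0,"twist": 0}]' --hand 0

```text
clock: 5.37
eef_pos: [0.6011, 0.1289, 0.0381]
orientation: [-0.226, 3.133, 0.0]
wrist_force: [-0.5, -0.0, -0.9]
finger_gap: 0.0002
finger_force: 0.0
```

Run:
```python
from h import *
b=bot.camera('side');a=bot.camera('scene')
z=lambda i,x,y:cv2.resize(i[y:y+80,x:x+100],(400,320),interpolation=cv2.INTER_CUBIC)
cv2.imwrite('pics/c1.png',np.hstack([z(b,215,160),z(a,215,175)]))
s=bot.observe();print(s['clock'],s['finger_gap'])
```

```text
5.4667 -0.0004325399341831624
```

View pics/c1.png

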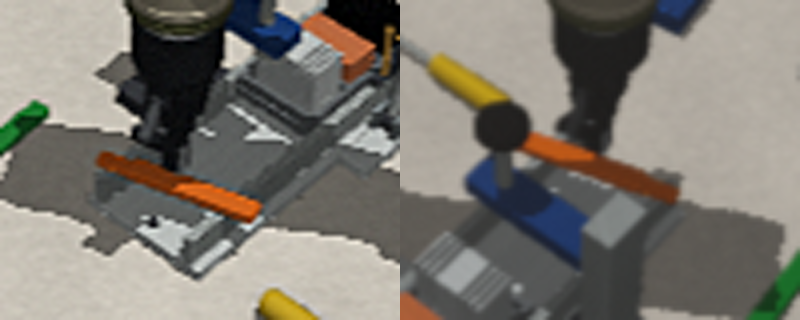

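Run:
```python
from h import *
s=bot.observe();p=s['eef_pos'];print(p,s['wrist_force'],s['finger_gap'],s['finger_force'])
for c,(x,y) in (('side',(215,160)),('scene',(215,175))):
    for P in (p,p+[0,0,.019],p+[0,0,.04],[.6,.127,.045],[.6,.127,.057]): print(c,(proj(c,np.array(P))[0]-(x,y))*4+((400,0) if c=='scene' else (0,0)))
def w(c,n):
    im=cv2.imread(n);m=cv2.inRange(cv2.cvtColor(im,cv2.COLOR_BGR2HSV),(5,150,80),(18,255,255))
```

```text
[0.60092984 0.12890289 0.03790213] [0.17071136 0.20974572 0.26587971] -0.0004325399341831624 0.0
side [172.94615384 193.49880051]
side [173.31745611 178.33510095]
side [173.73503312 161.28157636]
side [175.22870719 186.96660648]
side [175.47499444 177.35971321]
scene [592.91743581 172.58159602]
scene [593.43581879 158.88577475]
scene [594.02154698 143.4106745 ]
scene [590.99841025 168.5673384 ]
scene [591.31330324 159.88570544]
```

Run:
```python
from h import *
CI['wrist']=bot.camera_info('wrist')
f={'side':bot.camera('side'),'scene':bot.camera('scene'),'wrist':bot.camera('wrist')}
for c,im in f.items():
    m=cv2.inRange(cv2.cvtColor(im,cv2.COLOR_BGR2HSV),(5,150,60),(18,255,255))
    k,lab,st,cc=cv2.connectedComponentsWithStats(m)
    for i in range(1,k):
        if st[i,4]>60: print(c,cc[i],st[i]),
z=lambda i,x,y:cv2.resize(i[y:y+60,x:x+50],(250,300),interpolation=cv2.INTER_CUBIC)
cv2.imwrite('pics/c2.png',np.hstack([cv2.resize(f['wrist'],(400,300)),z(f['side'],235,175)]))
```

```text
side [113.11207472 140.60707138] [   0   45  253  184 2998]
side [300.584 170.552] [291 163  18  17 125]
side [260.29515419 206.31277533] [239 198  41  18 227]
side [172.06266319 348.67362924] [154 342  39  14 383]
scene [216.98480243  43.10638298] [201  35  28  19 329]
scene [305.65700483 126.52173913] [287 123  38   8 207]
scene [263.32160804 216.09547739] [245 208  39  18 199]
scene [219.60323887 258.40890688] [209 249  22  20 247]
wrist [249.15713482 160.19951247] [ 230   90   40  152 5333]
wrist [253.47486034 328.41340782] [249 319  10  19 179]
```

View pics/c2.png

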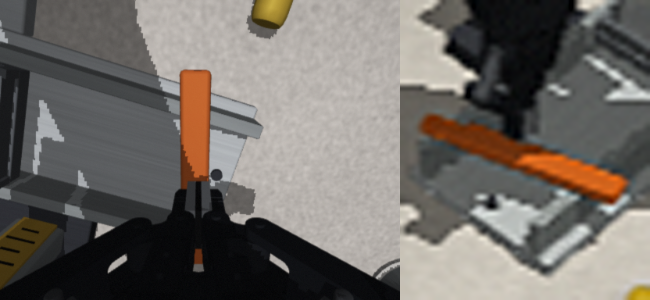

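Run:
```python
from h import *
np.set_printoptions(precision=4,suppress=True)
s=bot.observe();p=s['eef_pos']
CI['wrist']=bot.camera_info('wrist')
im=bot.camera('wrist');cv2.imwrite('pics/w2.png',im)
print('cam',ray('wrist',(256,192)))
for d in (0,.01,.019,.03,.04): print(d,proj('wrist',p+[0,0,d]))
m=cv2.inRange(cv2.cvtColor(im,cv2.COLOR_BGR2HSV),(5,150,60),(18,255,255))
for r in (95,110,130,150,170,200):
    x=np.where(m[r])[0];a,b=x.min(),x.max()+1
    for z in (.057,): A,B=onz('wrist',(a,r),z),onz('wrist',(b,r),z);print(r,a,b,A,np.linalg.norm(A-B))
cv2.imwrite('pics/c3.png',cv2.resize(im[150:350,170:350],(720,600)if 0 else (540,600)))
```

```text
cam (array([0.5271, 0.1185, 0.2165]), array([ 0.2979,  0.0512, -0.9533]))
0 [[252.9384 220.1132]]
0.01 [[252.9048 226.8289]]
0.019 [[252.8713 233.5022]]
0.03 [[252.8257 242.6097]]
0.04 [[252.7788 251.9659]]
95 231 270 [0.5303 0.108  0.057 ] 0.018771488417510317
110 231 270 [0.5373 0.1088 0.057 ] 0.0190231545903483
130 231 269 [0.5468 0.11   0.057 ] 0.018872755532776904
150 231 269 [0.5568 0.1113 0.057 ] 0.01922262935968233
170 231 268 [0.5671 0.1126 0.057 ] 0.01907031645971206
200 232 267 [0.5832 0.1151 0.057 ] 0.018565507269729702
```

View pics/c3.png

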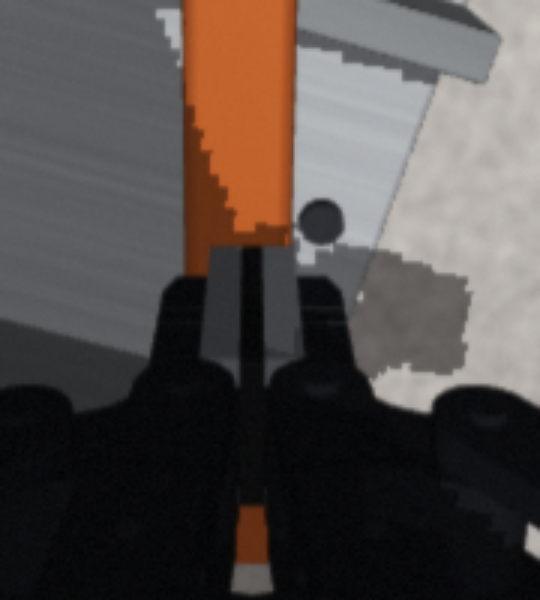

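Call:
step_arm --moves '[{"dx": 0,"dy": 0,"dz": -1,"twist": 0},{"dx": 0,"dy": 0,"dz": -2,"twist": 0},{"dx": 0,"dy": 0,"dz": -3,"twist": 0},{"dx": 0,"dy": 0,"dz": -4,"twist": 0},{"dx": 0,"dy": 0,"dz": -4,"twist": 0},{"dx": 0,"dy": 0,"dz": -4,"twist": 0},{"dx": 0,"dy": 0,"dz": -4,"twist": 0},{"dx": 0,"dy": 0,"dz": -4,"twist": 0}]'

```text
clock: 6.33
eef_pos: [0.6005, 0.1287, 0.0773]
orientation: [0.226, -3.133, 0.0]
wrist_force: [0.0, -0.6, -0.1]
finger_gap: 0.0001
finger_force: 0.0
```

Run:
```python
from h import *
s=bot.observe();p=s['eef_pos'];print(p,s['finger_gap'],s['wrist_force'])
CI['wrist']=bot.camera_info('wrist')
im=bot.camera('wrist');b=bot.camera('side')
print('tcp',proj('wrist',p),proj('side',p)-(235,175))
z=lambda i,x,y:cv2.resize(i[y:y+60,x:x+50],(300,360),interpolation=cv2.INTER_CUBIC)
cv2.imwrite('pics/c4.png',np.hstack([cv2.resize(im,(480,360)),z(b,235,175)]))
```

```text
[0.60054577 0.12873776 0.07728794] 5.749946680153587e-05 [ 0.0225994  -0.63065692 -0.08925541]
tcp [[252.9670562  220.10315152]] [[23.55297053 25.46394706]]
```

View pics/c4.png

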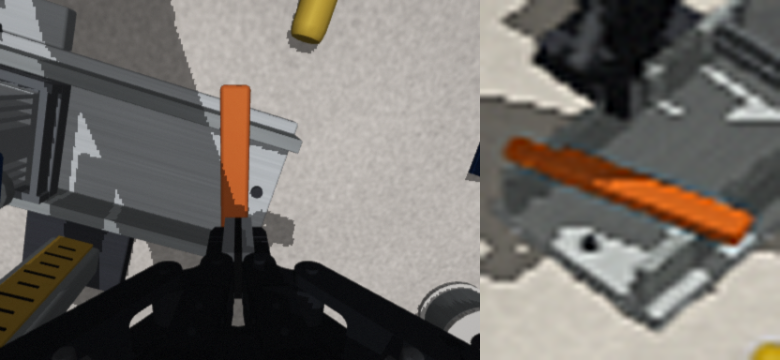

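Call:
step_arm --hand 1 --moves '[{"dx": 0,"dy": 0,"dz": -1,"twist": 0},{"dx": 0,"dy": 0,"dz": -1,"twist": 0},{"dx": 0,"dy": 0,"dz": -1,"twist": 0},{"dx": 0,"dy": 0,"dz": -1,"twist": 0},{"dx": 0,"dy": 0,"dz": -1,"twist": 0},{"dx": 0,"dy": 0,"dz": -1,"twist": 0},{"dx": 0,"dy": 0.1,"dz": 0,"twist": 0},{"dx": 0,"dy": 0.1,"dz": 2,"twist": 0}]'

```text
clock: 7.1
eef_pos: [0.6023, 0.1306, 0.0592]
orientation: [-0.226, 3.129, 0.001]
wrist_force: [0.7, 0.2, -0.8]
finger_gap: 0.0854
finger_force: 0.0
```

Call:
step_arm --moves '[{"dx": 0,"dy": 0,"dz": 1,"twist": 0},{"dx": 0,"dy": 0,"dz": 2,"twist": 0},{"dx": 0,"dy": 0,"dz": 3,"twist": 0},{"dx": 0,"dy": 0,"dz": 3.6,"twist": 0},{"dx": 0,"dy": 0,"dz": 4.0,"twist": 0},{"dx": 0,"dy": 0,"dz": 4.2,"twist": 0},{"dx": 0,"dy": 0,"dz": 4.2,"twist": 0},{"dx": 0,"dy": 0,"dz": 4.2,"twist": 0}]'

```text
clock: 7.77
eef_pos: [0.6011, 0.13, 0.0163]
orientation: [-0.226, 3.133, 0.0]
wrist_force: [0.0, -0.0, -0.2]
finger_gap: 0.0856
finger_force: 0.0
```

Call:
step_arm --hand 0 --moves '[{"dx": 0,"dy": 0,"dz": 0,"twist": 0},{"dx": 0,"dy": 0,"dz": 0,"twist": 0},{"dx": 0,"dy": 0,"dz": 0,"twist": 0},{"dx": 0,"dy": 0,"dz": 0,"twist": 0},{"dx": 0,"dy": 0,"dz": 0,"twist": 0},{"dx": 0,"dy": 0,"dz": 0,"twist": 0},{"dx": 0,"dy": 0,"dz": 0,"twist": 0},{"dx": 0,"dy": 0,"dz": 0,"twist": 0}]'

```text
clock: 8.43
eef_pos: [0.601, 0.13, 0.0162]
orientation: [-0.226, 3.133, 0.0]
wrist_force: [-1.7, -0.7, 4.4]
finger_gap: 0.0178
finger_force: 58.9
```

Call:
step_arm --moves '[{"dx": 0,"dy": 0,"dz": -1,"twist": 0},{"dx": 0,"dy": 0,"dz": -3,"twist": 0},{"dx": 0,"dy": 0,"dz": -6,"twist": 0},{"dx": 0,"dy": 0,"dz": -9,"twist": 0},{"dx": 1,"dy": 2.5,"dz": -11,"twist": 0.05},{"dx": 2,"dy": 5.5,"dz": -12,"twist": 0.1},{"dx": 3,"dy": 8.5,"dz": -12,"twist": 0.15},{"dx": 4,"dy": 11.5,"dz": -12,"twist": 0.15}]'

```text
clock: 9.1
eef_pos: [0.5444, 0.2392, 0.1375]
orientation: [0.015, 3.14, 0.001]
wrist_force: [0.1, 0.6, -1.2]
finger_gap: 0.0177
finger_force: 58.7
```

Run:
```python
from h import *
s=bot.observe();print(s['eef_pos'],s['orientation'],s['finger_gap'],s['joint_positions'])
R=cv2.Rodrigues(np.array(s['orientation']))[0]
print(R.T@(np.array([.463,.386,s['eef_pos'][2]])-s['eef_pos'])*100)
```

```text
[0.5443724  0.2392011  0.13745999] [1.50968100e-02 3.13959625e+00 1.24819769e-03] 0.017723948400717844 [-0.18529141  0.32678036 -0.37346624  1.60717119  0.12497881  1.22912068
  0.97869954]
[ 8.27803276e+00  1.46009588e+01 -4.44494605e-03]
```

Call:
step_arm --moves '[{"dx": 2,"dy": 3.4,"dz": 0,"twist": 0},{"dx": 4,"dy": 6.8,"dz": 0,"twist": 0},{"dx": 5.8,"dy": 10.2,"dz": 0,"twist": 0},{"dx": 7.3,"dy": 12.8,"dz": 2,"twist": 0},{"dx": 8.1,"dy": 14.2,"dz": 5,"twist": 0},{"dx": 8.3,"dy": 14.6,"dz": 8,"twist": 0},{"dx": 8.3,"dy": 14.6,"dz": 10,"twist": 0},{"dx": 8.3,"dy": 14.6,"dz": 10,"twist": 0}]'

```text
clock: 9.77
eef_pos: [0.4598, 0.3827, 0.0316]
orientation: [-0.007, -3.136, 0.007]
wrist_force: [-0.4, -1.3, -0.1]
finger_gap: 0.0176
finger_force: 58.8
```

Run:
```python
from h import *
np.set_printoptions(precision=4,suppress=True)
s=bot.observe();p=s['eef_pos'];print(p,s['finger_gap'],s['wrist_force'])
CI['wrist']=bot.camera_info('wrist')
im=bot.camera('wrist');b=bot.camera('side')
z=lambda i,x,y:cv2.resize(i[y:y+100,x:x+100],(360,360),interpolation=cv2.INTER_CUBIC)
cv2.imwrite('pics/c5.png',np.hstack([cv2.resize(im,(440,360)),z(b,200,240)]))
for c in('wrist','side'):
    for r in bot.pinpoint(c,'tool_tray')[:2]: print(c,r['uv'],r['confidence'],onz(c,r['uv'],0))
```

```text
[0.4598 0.3827 0.0316] 0.017609519036655794 [-0.3896 -1.3024 -0.1326]
side [251.1, 289.1] 0.85 [0.4537 0.3877 0.    ]
```

View pics/c5.png

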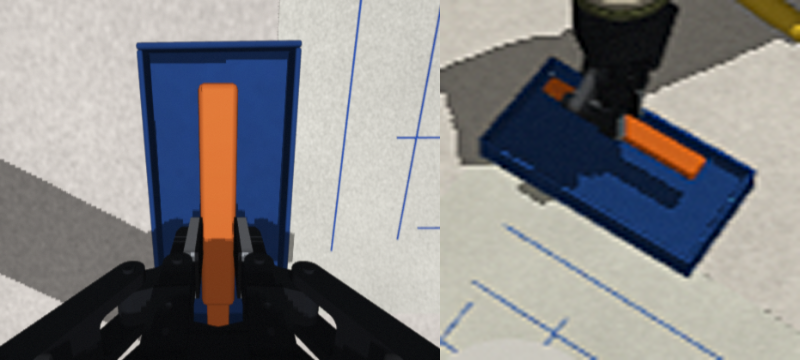

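Call:
step_arm --moves '[{"dx": 0,"dy": 0,"dz": 1,"twist": 0},{"dx": 0,"dy": 0,"dz": 2,"twist": 0},{"dx": 0,"dy": 0,"dz": 2.8,"twist": 0},{"dx": 0,"dy": 0,"dz": 3.4,"twist": 0},{"dx": 0,"dy": 0,"dz": 3.8,"twist": 0},{"dx": 0,"dy": 0,"dz": 4.2,"twist": 0},{"dx": 0,"dy": 0,"dz": 4.5,"twist": 0},{"dx": 0,"dy": 0,"dz": 4.5,"twist": 0}]'

```text
clock: 10.63
eef_pos: [0.4622, 0.3842, -0.0098]
orientation: [-0.009, -3.141, 0.001]
wrist_force: [-1.1, -1.0, -0.9]
finger_gap: 0.0171
finger_force: 58.8
```

Call:
step_arm --moves '[{"dx": 0,"dy": 0,"dz": 0.2,"twist": 0},{"dx": 0,"dy": 0,"dz": 0.4,"twist": 0},{"dx": 0,"dy": 0,"dz": 0.6,"twist": 0},{"dx": 0,"dy": 0,"dz": 0.8,"twist": 0},{"dx": 0,"dy": 0,"dz": 0.8,"twist": 0},{"dx": 0,"dy": 0,"dz": 0.8,"twist": 0},{"dx": 0,"dy": 0,"dz": 0.8,"twist": 0},{"dx": 0,"dy": 0,"dz": 0.8,"twist": 0}]'

```text
clock: 11.3
eef_pos: [0.4626, 0.3845, -0.017]
orientation: [0.009, 3.141, 0.0]
wrist_force: [-0.5, 0.2, -0.6]
finger_gap: 0.0176
finger_force: 58.8
```

Call:
step_arm --hand 0.45 --moves '[{"dx": 0,"dy": 0,"dz": 0,"twist": 0},{"dx": 0,"dy": 0,"dz": 0,"twist": 0},{"dx": 0,"dy": 0,"dz": 0,"twist": 0},{"dx": 0,"dy": 0,"dz": 0,"twist": 0},{"dx": 0,"dy": 0,"dz": 0,"twist": 0},{"dx": 0,"dy": 0,"dz": 0,"twist": 0},{"dx": 0,"dy": 0,"dz": -1,"twist": 0},{"dx": 0,"dy": 0,"dz": -2,"twist": 0}]'

```text
clock: 11.97
eef_pos: [0.4621, 0.3842, 0.0032]
orientation: [-0.009, -3.141, 0.001]
wrist_force: [-0.8, -0.5, -0.3]
finger_gap: 0.0384
finger_force: 0.0
```

Call:
step_arm --hand 0 --moves '[{"dx": 0,"dy": 0,"dz": -4,"twist": 0},{"dx": 0,"dy": 0,"dz": -8,"twist": 0},{"dx": 0,"dy": 0,"dz": -12,"twist": 0},{"dx": 0,"dy": 0,"dz": -16,"twist": 0},{"dx": 0,"dy": 0,"dz": -20,"twist": 0.04},{"dx": 0,"dy": -3,"dz": -23,"twist": 0.08},{"dx": 0,"dy": -6.5,"dz": -25,"twist": 0.12},{"dx": 0,"dy": -10,"dz": -26,"twist": 0.157}]'

```text
clock: 12.63
eef_pos: [0.4621, 0.2847, 0.2675]
orientation: [0.255, 3.127, 0.006]
wrist_force: [1.7, -0.5, 0.1]
finger_gap: 0.0001
finger_force: 0.0
```

```bash
cat > fit2.py <<'E'
from h import *
from scipy.optimize import least_squares
np.set_printoptions(precision=4,suppress=True)
T={'gauge_axis':(0,0,40),'lever_grip':(-78,-149,149),'tray':(0,-100,40),'black_sink':(0,-150,40),'black_sink_top':(0,-150,82),'silver_sink':(0,-50,40),'copper_block':(0,-100,40),'gauge_knob':(0,0,235)}
def W(p,P):
    c,s=np.cos(p[2]),np.sin(p[2]); P=np.array(P,float)/1000
    return np.array([p[0]+c*P[0]-s*P[1],p[1]+s*P[0]+c*P[1],P[2]])
if __name__=='__main__':
    s=bot.observe();print(s['clock'],s['eef_pos'],s['orientation'],s['finger_gap'])
    D=[]
    for c,n in(('side','b5'),('scene','a5')):
        cv2.imwrite(f'pics/{n}.png',bot.camera(c))
        for k in T:
            for r in bot.pinpoint(c,k)[:1]: D.append((c,k,T[k],r['uv']))
    # first-round and second-round detections
    def f(p):
        r=[]
        for c,k,P,uv in D:
            P=np.array(P,float)
            if k=='gauge_knob':P[2]-=p[3]*1000
            r+=list(proj(c,W(p,P))[0]-uv)
        return np.array(r)
    s=least_squares(f,[.593,.006,-.157,.005],loss='soft_l1',bounds=([0,-1,-1.5,0],[1,1,1.5,.01]))
    print(s.x)
    for d,r in zip(D,f(s.x).reshape(-1,2)):print(d[0],d[1],d[3],r)
    im=cv2.imread('pics/b5.png');h=cv2.cvtColor(im,cv2.COLOR_BGR2HSV)
    m=cv2.inRange(h,(5,150,60),(18,255,255));k,lab,st,cc=cv2.connectedComponentsWithStats(m)
    for i in range(1,k):
        if st[i,4]>60:
            q=np.array([onz('side',x,.016)[:2] for x in np.argwhere(lab==i)[:,::-1]],np.float32); print(cc[i],st[i,4],*[np.round(v,1) for v in cv2.minAreaRect(q*1000)])
E
python3 fit2.py
```

```text
12.6333 [0.4621 0.2847 0.2675] [0.2549 3.1267 0.0057] 0.00010708949312897402
[ 0.5911  0.0109 -0.1476  0.    ]
side gauge_axis [283.8, 189.3] [-4.8477 -0.3173]
side lever_grip [325.3, 156.0] [-0.1431 -0.3624]
side tray [297.7, 175.1] [-1.0958 -0.2273]
side black_sink [304.6, 168.3] [ 0.4315 -0.1636]
side black_sink_top [305.3, 159.7] [ 0.7113 -0.0019]
side silver_sink [286.9, 180.9] [1.0153 0.9182]
side copper_block [298.9, 174.7] [-2.2958  0.1727]
scene gauge_axis [242.2, 241.9] [-0.3523 -0.5603]
scene tray [217.9, 264.0] [ 2.7201 -2.11  ]
scene black_sink [211.5, 271.8] [-2.1178  0.9694]
scene black_sink_top [210.3, 263.1] [-1.9987  2.571 ]
scene silver_sink [231.4, 255.5] [ 0.0341 -4.079 ]
scene copper_block [219.3, 262.3] [ 1.3201 -0.41  ]
scene gauge_knob [241.3, 201.9] [-0.5811  1.3619]
[113.1079 140.6022] 2976 [1295.6  -65.4] [1468.9   61.3] 89.9
[300.664 170.616] 125 [ 587.5 -142. ] [45.3 90.3] 59.1
[250.9106 286.5364] 302 [459.3 389.1] [ 22.7 149.2] 89.9
[172.0807 348.6901] 384 [517.  671.3] [101.6  30. ] 27.2
```

```bash
cat > go.py <<'E'
import sys
from fit2 import *
p=(.592,.0085,-.153)
s=bot.observe();R=cv2.Rodrigues(np.array(s['orientation'],float))[0]
w=W(p,[float(v) for v in sys.argv[1:4]])
print('now feeder mm',(np.array([[np.cos(p[2]),np.sin(p[2])],[-np.sin(p[2]),np.cos(p[2])]])@(s['eef_pos'][:2]-np.array(p[:2])))*1000, s['eef_pos'],s['wrist_force'],'yang',np.degrees(np.arctan2(R[1,1],R[0,1])))
print('world',w,'move cm',R.T@(w-s['eef_pos'])*100, s['joint_positions'])
E
python3 go.py -80 -200 267
```

```text
now feeder mm [-170.6279  252.9209] [0.4619 0.2845 0.2628] [-0.7404 -0.151   0.7448] yang 80.67666722548242
world [ 0.4825 -0.177   0.267 ] move cm [ -9.5027 -45.2018  -0.4228] [-0.2758  0.1465 -0.4019  1.5552  0.0575  1.4516  0.7273]
```

Call:
step_arm --moves '[{"dx": -0.5,"dy": -2,"dz": 0,"twist": 0},{"dx": -1.2,"dy": -5.5,"dz": 0,"twist": 0},{"dx": -2,"dy": -9.3,"dz": 0,"twist": 0},{"dx": -2.8,"dy": -13.1,"dz": 0,"twist": 0},{"dx": -3.6,"dy": -17,"dz": 0,"twist": 0},{"dx": -4.4,"dy": -21,"dz": 0,"twist": 0},{"dx": -5.2,"dy": -25,"dz": 0,"twist": 0},{"dx": -6,"dy": -29,"dz": 0,"twist": 0}]'

```text
clock: 14.2
eef_pos: [0.4738, -0.0134, 0.2631]
orientation: [0.255, 3.13, 0.0]
wrist_force: [1.1, 0.8, 0.1]
finger_gap: -0.0001
finger_force: 0.0
```

Call:
step_arm --moves '[{"dx": -0.8,"dy": -4,"dz": 0,"twist": 0},{"dx": -1.6,"dy": -8,"dz": 0,"twist": 0},{"dx": -2.4,"dy": -12,"dz": 0,"twist": 0},{"dx": -3.2,"dy": -15,"dz": 1,"twist": 0},{"dx": -3.5,"dy": -16.2,"dz": 3,"twist": 0},{"dx": -3.5,"dy": -16.2,"dz": 5,"twist": 0},{"dx": -3.5,"dy": -16.2,"dz": 6,"twist": 0},{"dx": -3.5,"dy": -16.2,"dz": 6,"twist": 0}]'

```text
clock: 14.87
eef_pos: [0.4812, -0.1763, 0.2006]
orientation: [-0.255, -3.127, -0.001]
wrist_force: [0.1, 0.7, -0.5]
finger_gap: 0.0001
finger_force: 0.0
```

```bash
python3 go.py -79 -200 120
python3 - <<'E'
from h import *
im=bot.camera('wrist');b=bot.camera('side')
z=lambda i,x,y:cv2.resize(i[y:y+100,x:x+100],(400,400),interpolation=cv2.INTER_CUBIC)
cv2.imwrite('pics/c6.png',np.hstack([cv2.resize(im,(400,300),).copy() if 0 else cv2.resize(im,(400,400)),z(b,280,110)]))
E
```

```text
now feeder mm [ -81.3283 -199.5455] [ 0.4812 -0.1763  0.2006] [ 0.1187  0.7042 -0.5346] yang 80.68791205377158
world [ 0.4834 -0.1771  0.12  ] move cm [-0.2641 -0.048   8.0584] [ 0.2234  0.0835  0.0411  1.7456 -0.0037  1.3165  1.6736]
```

View pics/c6.png

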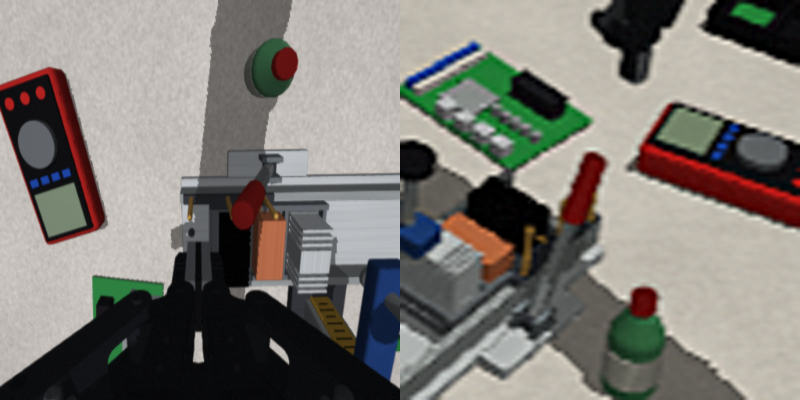

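Run:
```python
from fit2 import *
CI['wrist']=bot.camera_info('wrist')
ims={c:bot.camera(c) for c in('wrist','side','scene')}
p=(.592,.0085,-.153)
for c,im in ims.items():
    h=cv2.cvtColor(im,cv2.COLOR_BGR2HSV)
    m=cv2.inRange(h,(0,150,60),(4,255,255))|cv2.inRange(h,(174,150,60),(180,255,255))
    pj=proj(c,[W(p,(-78,-94-np.sin(.405)*r,20+np.cos(.405)*r)) for r in (104,136,168)])
    print(c,pj.round(1).tolist())
    k,lab,st,cc=cv2.connectedComponentsWithStats(m)
    print([(cc[i].round(1).tolist(),st[i].tolist()) for i in range(1,k) if st[i,4]>15 and np.linalg.norm(cc[i]-pj[1])<60])
    for r in bot.pinpoint(c,'lever_grip')[:2]: print('net',r, proj(c,W(p,(-78,-149,149))))
```

```text
wrist [[327.0, 182.6], [319.2, 193.0], [309.3, 206.1]]
[([316.4, 193.6], [295, 170, 43, 47, 1231])]
net {'uv': [316.8, 190.8], 'confidence': 0.68} [[318.3408 194.6084]]
side [[321.9, 164.4], [325.0, 156.4], [328.1, 148.2]]
[([363.2, 155.9], [339, 145, 50, 22, 364]), ([325.6, 156.7], [321, 148, 10, 18, 96]), ([340.4, 185.1], [338, 182, 6, 7, 39])]
net {'uv': [327.0, 159.3], 'confidence': 0.54} [[325.3557 155.3218]]
scene [[191.9, 242.4], [187.7, 239.5], [183.3, 236.5]]
[([176.5, 222.3], [174, 219, 6, 7, 33]), ([186.6, 239.0], [181, 234, 13, 11, 79])]
net {'uv': [191.8, 239.0], 'confidence': 0.74} [[187.1852 239.0432]]
```

Call:
step_arm --moves '[{"dx": -0.25,"dy": 0,"dz": 2,"twist": 0},{"dx": -0.25,"dy": 0,"dz": 4,"twist": 0},{"dx": -0.25,"dy": 0,"dz": 6,"twist": 0},{"dx": -0.25,"dy": 0,"dz": 7.3,"twist": 0},{"dx": -0.25,"dy": 0,"dz": 8,"twist": 0},{"dx": -0.25,"dy": 0,"dz": 8,"twist": 0},{"dx": -0.25,"dy": 0,"dz": 8,"twist": 0},{"dx": -0.25,"dy": 0,"dz": 8,"twist": 0}]'

```text
clock: 15.93
eef_pos: [0.4856, -0.1776, 0.124]
orientation: [0.255, 3.129, -0.0]
wrist_force: [0.2, -0.5, 0.6]
finger_gap: 0.0001
finger_force: 0.0
```

Call:
step_arm --moves '[{"dx": 0,"dy": 1.5,"dz": 0,"twist": 0},{"dx": 0,"dy": 3,"dz": 0,"twist": 0},{"dx": 0,"dy": 4.5,"dz": 0,"twist": 0},{"dx": 0,"dy": 6,"dz": 0,"twist": 0},{"dx": 0,"dy": 7.5,"dz": 0,"twist": 0},{"dx": 0,"dy": 9,"dz": 0,"twist": 0},{"dx": 0,"dy": 10.5,"dz": 0,"twist": 0},{"dx": 0,"dy": 11.5,"dz": 0,"twist": 0}]'

```text
clock: 16.6
eef_pos: [0.5041, -0.0641, 0.1239]
orientation: [0.256, 3.129, -0.002]
wrist_force: [-0.1, -7.0, -2.2]
finger_gap: 0.0002
finger_force: 2.9
```

```bash
cat > lev.py <<'E'
from fit2 import *
CI['wrist']=bot.camera_info('wrist')
p=(.592,.0085,-.153)
s=bot.observe();print(s['clock'],(np.array([[np.cos(p[2]),np.sin(p[2])],[-np.sin(p[2]),np.cos(p[2])]])@(s['eef_pos'][:2]-np.array(p[:2])))*1000,s['wrist_force'],s['ft_torque'])
for c in('side','scene'):
    im=bot.camera(c);cv2.imwrite(f'pics/l_{c}.png',im);h=cv2.cvtColor(im,cv2.COLOR_BGR2HSV)
    m=cv2.inRange(h,(0,150,50),(4,255,255))|cv2.inRange(h,(174,150,50),(180,255,255))
    k,lab,st,cc=cv2.connectedComponentsWithStats(m)
    pj={a:proj(c,W(p,(-78,-94-np.sin(.405-a)*136,20+np.cos(.405-a)*136)))[0] for a in (0,.2,.4,.6,.7,.81)}
    print(c,[(cc[i].round(1).tolist(),st[i].tolist()) for i in range(1,k) if st[i,4]>12 and min(np.linalg.norm(cc[i]-v) for v in pj.values())<12],{a:v.round(1).tolist() for a,v in pj.items()})
    m=cv2.inRange(h,(5,150,60),(18,255,255));k,lab,st,cc=cv2.connectedComponentsWithStats(m)
    e={d:proj(c,W(p,(0,-100+d,70)))[0].round(1).tolist() for d in(0,50,100,150)}
    print('copper',[(cc[i].round(1).tolist(),int(st[i,4])) for i in range(1,k) if st[i,4]>20 and min(np.linalg.norm(cc[i]-v) for v in e.values())<15],e)
E
python3 lev.py
```

```text
16.6 [-75.7673 -85.1507] [-0.0785 -6.9724 -2.2476] [-1.4293  0.0685 -0.0589]
side [([311.3, 166.7], [309, 159, 6, 16, 83])] {0: [325.0, 156.4], 0.2: [320.7, 158.2], 0.4: [316.1, 161.4], 0.6: [311.1, 165.8], 0.7: [308.6, 168.4], 0.81: [305.9, 171.6]}
copper [([295.3, 176.7], 109)] {0: [297.4, 168.5], 50: [288.6, 175.3], 100: [279.5, 182.5], 150: [270.1, 189.8]}
scene [([208.2, 221.7], [205, 212, 6, 18, 45])] {0: [187.7, 239.5], 0.2: [193.8, 232.4], 0.4: [200.2, 226.2], 0.6: [206.7, 221.1], 0.7: [209.9, 219.1], 0.81: [213.2, 217.3]}
copper [([228.0, 250.6], 202)] {0: [219.7, 257.4], 50: [230.8, 246.8], 100: [241.5, 236.7], 150: [251.8, 226.9]}
```

Call:
step_arm --moves '[{"dx": 0,"dy": 0.5,"dz": 0,"twist": 0},{"dx": 0,"dy": 1.0,"dz": 0,"twist": 0},{"dx": 0,"dy": 1.4,"dz": 0,"twist": 0},{"dx": 0,"dy": 1.7,"dz": 0,"twist": 0},{"dx": 0,"dy": 1.9,"dz": 0,"twist": 0},{"dx": 0,"dy": 1.9,"dz": 0,"twist": 0},{"dx": 0,"dy": 1.9,"dz": 0,"twist": 0},{"dx": 0,"dy": 1.9,"dz": 0,"twist": 0}]'

```text
clock: 17.37
eef_pos: [0.5062, -0.0467, 0.1228]
orientation: [-0.258, -3.13, 0.001]
wrist_force: [-1.6, -5.3, -1.2]
finger_gap: -0.0001
finger_force: 2.3
```

```bash
python3 lev.py
```

```text
17.3667 [-76.4137 -67.6714] [-1.559  -5.2993 -1.1573] [-1.0928  0.3065  0.0344]
side [([308.2, 169.9], [304, 163, 8, 15, 79])] {0: [325.0, 156.4], 0.2: [320.7, 158.2], 0.4: [316.1, 161.4], 0.6: [311.1, 165.8], 0.7: [308.6, 168.4], 0.81: [305.9, 171.6]}
copper [([293.8, 177.9], 106)] {0: [297.4, 168.5], 50: [288.6, 175.3], 100: [279.5, 182.5], 150: [270.1, 189.8]}
scene [([211.0, 219.9], [207, 210, 8, 18, 48])] {0: [187.7, 239.5], 0.2: [193.8, 232.4], 0.4: [200.2, 226.2], 0.6: [206.7, 221.1], 0.7: [209.9, 219.1], 0.81: [213.2, 217.3]}
copper [([229.4, 249.0], 195)] {0: [219.7, 257.4], 50: [230.8, 246.8], 100: [241.5, 236.7], 150: [251.8, 226.9]}
```

Call:
step_arm --moves '[{"dx": 0,"dy": 0.2,"dz": 0,"twist": 0},{"dx": 0,"dy": 0.4,"dz": 0,"twist": 0},{"dx": 0,"dy": 0.6,"dz": 0,"twist": 0},{"dx": 0,"dy": 0.8,"dz": 0,"twist": 0},{"dx": 0,"dy": 0.9,"dz": 0,"twist": 0},{"dx": 0,"dy": 1.0,"dz": 0,"twist": 0},{"dx": 0,"dy": 1.0,"dz": 0,"twist": 0},{"dx": 0,"dy": 1.0,"dz": 0,"twist": 0}]'

```text
clock: 18.13
eef_pos: [0.5078, -0.0369, 0.1228]
orientation: [-0.258, -3.13, 0.002]
wrist_force: [-1.1, -6.0, -1.2]
finger_gap: -0.0002
finger_force: 2.4
```

Call:
step_arm --moves '[{"dx": 0,"dy": 0.1,"dz": 0,"twist": 0},{"dx": 0,"dy": 0.2,"dz": 0,"twist": 0},{"dx": 0,"dy": 0.3,"dz": 0,"twist": 0},{"dx": 0,"dy": 0.4,"dz": 0,"twist": 0},{"dx": 0,"dy": 0.4,"dz": 0,"twist": 0},{"dx": 0,"dy": 0.4,"dz": 0,"twist": 0},{"dx": 0,"dy": 0.4,"dz": 0,"twist": 0},{"dx": 0,"dy": 0.4,"dz": 0,"twist": 0}]'

```text
clock: 18.8
eef_pos: [0.5081, -0.0351, 0.1227]
orientation: [-0.261, -3.13, 0.005]
wrist_force: [-2.2, -12.2, -0.1]
finger_gap: -0.0002
finger_force: 5.5
```

```bash
python3 lev.py
```

```text
18.8 [-76.2461 -55.8452] [ -2.2479 -12.2056  -0.1313] [-2.6074  0.5844  0.006 ]
side [([306.4, 171.8], [302, 166, 9, 13, 74])] {0: [325.0, 156.4], 0.2: [320.7, 158.2], 0.4: [316.1, 161.4], 0.6: [311.1, 165.8], 0.7: [308.6, 168.4], 0.81: [305.9, 171.6]}
copper [([292.8, 178.5], 110)] {0: [297.4, 168.5], 50: [288.6, 175.3], 100: [279.5, 182.5], 150: [270.1, 189.8]}
scene [([212.8, 219.4], [209, 209, 9, 18, 48])] {0: [187.7, 239.5], 0.2: [193.8, 232.4], 0.4: [200.2, 226.2], 0.6: [206.7, 221.1], 0.7: [209.9, 219.1], 0.81: [213.2, 217.3]}
copper [([230.5, 247.9], 199)] {0: [219.7, 257.4], 50: [230.8, 246.8], 100: [241.5, 236.7], 150: [251.8, 226.9]}
```

Call:
step_arm --moves '[{"dx": 0,"dy": -2,"dz": 0,"twist": 0},{"dx": 0,"dy": -5,"dz": 0,"twist": 0},{"dx": 0,"dy": -8,"dz": 0,"twist": 0},{"dx": 0,"dy": -11,"dz": 0,"twist": 0},{"dx": 0,"dy": -13.5,"dz": 0,"twist": 0},{"dx": 0,"dy": -14.8,"dz": 0,"twist": 0},{"dx": 0,"dy": -14.8,"dz": 0,"twist": 0},{"dx": 0,"dy": -14.8,"dz": 0,"twist": 0}]'

```text
clock: 19.57
eef_pos: [0.485, -0.1777, 0.1231]
orientation: [0.258, 3.13, 0.001]
wrist_force: [-0.7, 1.0, 0.1]
finger_gap: 0.0002
finger_force: 0.0
```

```bash
python3 lev.py
```

```text
19.5667 [ -77.3885 -200.36  ] [-0.6963  0.9642  0.1327] [ 0.0469 -0.0375 -0.025 ]
side [([325.6, 156.7], [321, 148, 10, 18, 95])] {0: [325.0, 156.4], 0.2: [320.7, 158.2], 0.4: [316.1, 161.4], 0.6: [311.1, 165.8], 0.7: [308.6, 168.4], 0.81: [305.9, 171.6]}
copper [([292.9, 178.5], 113)] {0: [297.4, 168.5], 50: [288.6, 175.3], 100: [279.5, 182.5], 150: [270.1, 189.8]}
scene [([187.0, 239.3], [181, 234, 13, 11, 75])] {0: [187.7, 239.5], 0.2: [193.8, 232.4], 0.4: [200.2, 226.2], 0.6: [206.7, 221.1], 0.7: [209.9, 219.1], 0.81: [213.2, 217.3]}
copper [([230.5, 248.1], 234)] {0: [219.7, 257.4], 50: [230.8, 246.8], 100: [241.5, 236.7], 150: [251.8, 226.9]}
```

Lever sprang back; second stroke.

Call:
step_arm --moves '[{"dx": 0,"dy": 1.5,"dz": 0,"twist": 0},{"dx": 0,"dy": 3,"dz": 0,"twist": 0},{"dx": 0,"dy": 4.5,"dz": 0,"twist": 0},{"dx": 0,"dy": 6,"dz": 0,"twist": 0},{"dx": 0,"dy": 7.5,"dz": 0,"twist": 0},{"dx": 0,"dy": 9,"dz": 0,"twist": 0},{"dx": 0,"dy": 10.5,"dz": 0,"twist": 0},{"dx": 0,"dy": 11.7,"dz": 0,"twist": 0}]'

```text
clock: 20.33
eef_pos: [0.5038, -0.061, 0.1228]
orientation: [-0.253, -3.131, 0.002]
wrist_force: [-1.5, -6.8, -3.0]
finger_gap: 0.0001
finger_force: 2.9
```

Call:
step_arm --moves '[{"dx": 0,"dy": 0.7,"dz": 0,"twist": 0},{"dx": 0,"dy": 1.4,"dz": 0,"twist": 0},{"dx": 0,"dy": 2.0,"dz": 0,"twist": 0},{"dx": 0,"dy": 2.5,"dz": 0,"twist": 0},{"dx": 0,"dy": 2.8,"dz": 0,"twist": 0},{"dx": 0,"dy": 3.1,"dz": 0,"twist": 0},{"dx": 0,"dy": 3.1,"dz": 0,"twist": 0},{"dx": 0,"dy": 3.1,"dz": 0,"twist": 0}]'

```text
clock: 21.0
eef_pos: [0.5077, -0.035, 0.1225]
orientation: [-0.259, -3.129, 0.007]
wrist_force: [-2.8, -15.7, 0.6]
finger_gap: 0.0003
finger_force: 7.5
```

Call:
step_arm --moves '[{"dx": 0,"dy": -2,"dz": 0,"twist": 0},{"dx": 0,"dy": -5,"dz": 0,"twist": 0},{"dx": 0,"dy": -8,"dz": 0,"twist": 0},{"dx": 0,"dy": -11,"dz": 0,"twist": 0},{"dx": 0,"dy": -13.5,"dz": 0,"twist": 0},{"dx": 0,"dy": -14.8,"dz": 0,"twist": 0},{"dx": 0,"dy": -14.8,"dz": 0,"twist": 0},{"dx": 0,"dy": -14.8,"dz": 0,"twist": 0}]'

```text
clock: 21.67
eef_pos: [0.4851, -0.1767, 0.1229]
orientation: [0.255, 3.131, 0.001]
wrist_force: [-0.4, 1.0, -0.2]
finger_gap: 0.0001
finger_force: 0.0
```

```bash
python3 lev.py
```

```text
21.6667 [ -77.3899 -199.3343] [-0.4018  0.985  -0.1751] [ 0.0286 -0.0428 -0.0422]
side [([325.6, 156.7], [321, 148, 10, 18, 95])] {0: [325.0, 156.4], 0.2: [320.7, 158.2], 0.4: [316.1, 161.4], 0.6: [311.1, 165.8], 0.7: [308.6, 168.4], 0.81: [305.9, 171.6]}
copper [([282.8, 184.7], 143)] {0: [297.4, 168.5], 50: [288.6, 175.3], 100: [279.5, 182.5], 150: [270.1, 189.8]}
scene [([187.0, 239.3], [181, 234, 13, 11, 75])] {0: [187.7, 239.5], 0.2: [193.8, 232.4], 0.4: [200.2, 226.2], 0.6: [206.7, 221.1], 0.7: [209.9, 219.1], 0.81: [213.2, 217.3]}
copper [([240.0, 237.6], 172)] {0: [219.7, 257.4], 50: [230.8, 246.8], 100: [241.5, 236.7], 150: [251.8, 226.9]}
```

Call:
step_arm --moves '[{"dx": 0,"dy": 1.5,"dz": 0,"twist": 0},{"dx": 0,"dy": 3,"dz": 0,"twist": 0},{"dx": 0,"dy": 4.5,"dz": 0,"twist": 0},{"dx": 0,"dy": 6,"dz": 0,"twist": 0},{"dx": 0,"dy": 7.5,"dz": 0,"twist": 0},{"dx": 0,"dy": 9,"dz": 0,"twist": 0},{"dx": 0,"dy": 10.5,"dz": 0,"twist": 0},{"dx": 0,"dy": 11.7,"dz": 0,"twist": 0}]'

```text
clock: 22.43
eef_pos: [0.5037, -0.0608, 0.1227]
orientation: [-0.253, -3.131, 0.002]
wrist_force: [-1.8, -6.7, -2.2]
finger_gap: 0.0002
finger_force: 2.9
```

Call:
step_arm --moves '[{"dx": 0,"dy": 0.7,"dz": 0,"twist": 0},{"dx": 0,"dy": 1.4,"dz": 0,"twist": 0},{"dx": 0,"dy": 2.0,"dz": 0,"twist": 0},{"dx": 0,"dy": 2.5,"dz": 0,"twist": 0},{"dx": 0,"dy": 2.8,"dz": 0,"twist": 0},{"dx": 0,"dy": 3.1,"dz": 0,"twist": 0},{"dx": 0,"dy": 3.1,"dz": 0,"twist": 0},{"dx": 0,"dy": 3.1,"dz": 0,"twist": 0}]'

```text
clock: 23.1
eef_pos: [0.5077, -0.0349, 0.1224]
orientation: [-0.259, -3.129, 0.008]
wrist_force: [-3.6, -16.0, 0.9]
finger_gap: -0.0002
finger_force: 7.7
```

Call:
step_arm --moves '[{"dx": 0,"dy": -2,"dz": 0,"twist": 0},{"dx": 0,"dy": -5,"dz": 0,"twist": 0},{"dx": 0,"dy": -8,"dz": 0,"twist": 0},{"dx": 0,"dy": -11,"dz": 0,"twist": 0},{"dx": 0,"dy": -13.5,"dz": 0,"twist": 0},{"dx": 0,"dy": -14.8,"dz": 0,"twist": 0},{"dx": 0,"dy": -14.8,"dz": 0,"twist": 0},{"dx": 0,"dy": -14.8,"dz": 0,"twist": 0}]'

```text
clock: 23.77
eef_pos: [0.4852, -0.1766, 0.1229]
orientation: [0.255, 3.131, 0.001]
wrist_force: [-0.0, 0.5, 0.3]
finger_gap: 0.0001
finger_force: 0.0
```

```bash
cat >> lev.py <<'E'
for c in ('scene','side'):
    for n in('gauge_knob','black_sink_top','black_sink','tray'):
        for r in bot.pinpoint(c,n)[:2]:print(c,n,r['uv'],r['confidence'],proj(c,W(p,{'gauge_knob':(0,0,235),'black_sink_top':(0,0,82),'black_sink':(0,0,40),'tray':(0,50,40)}[n])))
E
python3 lev.py
```

```text
23.7667 [ -77.3636 -199.2222] [-0.0287  0.4889  0.3432] [ 0.0576 -0.0075 -0.0247]
side [([325.6, 156.7], [321, 148, 10, 18, 95])] {0: [325.0, 156.4], 0.2: [320.7, 158.2], 0.4: [316.1, 161.4], 0.6: [311.1, 165.8], 0.7: [308.6, 168.4], 0.81: [305.9, 171.6]}
copper [([273.0, 191.9], 154)] {0: [297.4, 168.5], 50: [288.6, 175.3], 100: [279.5, 182.5], 150: [270.1, 189.8]}
scene [([187.0, 239.3], [181, 234, 13, 11, 74])] {0: [187.7, 239.5], 0.2: [193.8, 232.4], 0.4: [200.2, 226.2], 0.6: [206.7, 221.1], 0.7: [209.9, 219.1], 0.81: [213.2, 217.3]}
copper [] {0: [219.7, 257.4], 50: [230.8, 246.8], 100: [241.5, 236.7], 150: [251.8, 226.9]}
scene gauge_knob [240.6, 203.8] 0.63 [[240.539  203.9569]]
scene gauge_knob [239.8, 238.6] 0.38 [[240.539  203.9569]]
scene black_sink_top [241.5, 233.4] 0.92 [[241.4637 234.544 ]]
scene black_sink_top [180.5, 238.3] 0.62 [[241.4637 234.544 ]]
scene black_sink [244.8, 243.6] 0.85 [[241.6892 242.0041]]
scene tray [249.9, 234.6] 0.72 [[251.8019 232.3093]]
scene tray [260.2, 223.7] 0.51 [[251.8019 232.3093]]
side gauge_knob [282.0, 147.8] 0.58 [[281.9006 146.4212]]
side black_sink_top [276.4, 180.4] 0.83 [[279.6526 180.0033]]
side black_sink [278.7, 189.2] 0.67 [[279.0852 188.4787]]
side tray [272.7, 194.8] 0.79 [[269.7895 195.8188]]
side tray [323.9, 157.6] 0.47 [[269.7895 195.8188]]
```

```bash
python3 - <<'E'
from fit2 import *
p=(.592,.0085,-.153)
bot.camera('side');bot.camera('scene')
for n in('flux_bottle','multimeter','screwdriver'):
    for c in('side','scene'):
        for r in bot.pinpoint(c,n)[:1]:print(n,c,r['uv'],r['confidence'],onz(c,r['uv'],0))
for P in ((-125,-200,0),(-125,-215,0)):print(W(p,P))
E
python3 go.py -120 -210 40
```

```text
flux_bottle side [335.2, 203.2] 0.76 [ 0.4069 -0.0775  0.    ]
flux_bottle scene [182.2, 239.2] 0.41 [ 0.4019 -0.0651  0.    ]
multimeter side [366.4, 153.9] 0.9 [ 0.4278 -0.3899  0.    ]
multimeter scene [127.5, 322.5] 0.86 [ 0.4468 -0.3781  0.    ]
screwdriver side [302.0, 252.9] 0.5 [0.3945 0.1818 0.    ]
screwdriver scene [224.1, 192.2] 0.73 [0.4041 0.1801 0.    ]
[ 0.438  -0.1701  0.    ]
[ 0.4357 -0.1849  0.    ]
now feeder mm [ -77.5331 -200.0857] [ 0.4849 -0.1774  0.1228] [-0.3106  0.1289 -0.4741] yang 80.66638646508872
world [ 0.4414 -0.1808  0.04  ] move cm [ 4.2373 -1.0337  8.2814] [ 0.2252  0.1478  0.0404  1.8427 -0.0066  1.1512  1.6757]
```

Call:
step_arm --moves '[{"dx": 1.5,"dy": -1.2,"dz": 0,"twist": 0},{"dx": 3.6,"dy": -2.9,"dz": 0,"twist": 0},{"dx": 3.6,"dy": -2.9,"dz": 3,"twist": 0},{"dx": 3.6,"dy": -2.9,"dz": 6.5,"twist": 0},{"dx": 3.6,"dy": -2.9,"dz": 9.5,"twist": 0},{"dx": 3.6,"dy": -2.9,"dz": 11.5,"twist": 0},{"dx": 3.6,"dy": -2.9,"dz": 12.5,"twist": 0},{"dx": 3.6,"dy": -2.9,"dz": 13,"twist": 0}]'

```text
clock: 25.33
eef_pos: [0.4438, -0.1999, -0.0084]
orientation: [-0.255, -3.129, -0.001]
wrist_force: [-0.1, -0.3, 0.8]
finger_gap: 0.0001
finger_force: 0.0
```

Call:
step_arm --moves '[{"dx": 0,"dy": 0,"dz": 0.1,"twist": 0},{"dx": 0,"dy": 0,"dz": 0.2,"twist": 0},{"dx": 0,"dy": 0,"dz": 0.3,"twist": 0},{"dx": 0,"dy": 0,"dz": 0.4,"twist": 0},{"dx": 0,"dy": 0,"dz": 0.5,"twist": 0},{"dx": 0,"dy": 0,"dz": 0.6,"twist": 0},{"dx": 0,"dy": 0,"dz": 0.7,"twist": 0},{"dx": 0,"dy": 0,"dz": 0.8,"twist": 0}]'

```text
clock: 26.0
eef_pos: [0.4447, -0.2002, -0.0151]
orientation: [0.255, 3.131, -0.0]
wrist_force: [0.2, -0.2, 1.5]
finger_gap: 0.0001
finger_force: 0.0
```

Call:
step_arm --moves '[{"dx": 0,"dy": 0,"dz": 0.05,"twist": 0},{"dx": 0,"dy": 0,"dz": 0.1,"twist": 0},{"dx": 0,"dy": 0,"dz": 0.15,"twist": 0},{"dx": 0,"dy": 0,"dz": 0.2,"twist": 0},{"dx": 0,"dy": 0,"dz": 0.25,"twist": 0},{"dx": 0,"dy": 0,"dz": 0.3,"twist": 0},{"dx": 0,"dy": 0,"dz": 0.35,"twist": 0},{"dx": 0,"dy": 0,"dz": 0.4,"twist": 0}]'

```text
clock: 26.67
eef_pos: [0.4447, -0.2002, -0.0192]
orientation: [0.255, 3.131, 0.0]
wrist_force: [0.2, -0.2, 0.4]
finger_gap: 0.0003
finger_force: 0.0
```

Call:
step_arm --moves '[{"dx": 0,"dy": 0,"dz": 0.05,"twist": 0},{"dx": 0,"dy": 0,"dz": 0.1,"twist": 0},{"dx": 0,"dy": 0,"dz": 0.15,"twist": 0},{"dx": 0,"dy": 0,"dz": 0.2,"twist": 0},{"dx": 0,"dy": 0,"dz": 0.25,"twist": 0},{"dx": 0,"dy": 0,"dz": 0.3,"twist": 0},{"dx": 0,"dy": 0,"dz": 0.35,"twist": 0},{"dx": 0,"dy": 0,"dz": 0.4,"twist": 0}]'

```text
clock: 27.33
eef_pos: [0.4447, -0.2002, -0.0232]
orientation: [0.255, 3.131, 0.0]
wrist_force: [-0.9, 0.4, 0.2]
finger_gap: 0.0003
finger_force: 0.0
```

Call:
step_arm --moves '[{"dx": 0,"dy": 0,"dz": 0.05,"twist": 0},{"dx": 0,"dy": 0,"dz": 0.1,"twist": 0},{"dx": 0,"dy": 0,"dz": 0.15,"twist": 0},{"dx": 0,"dy": 0,"dz": 0.2,"twist": 0},{"dx": 0,"dy": 0,"dz": 0.25,"twist": 0},{"dx": 0,"dy": 0,"dz": 0.3,"twist": 0},{"dx": 0,"dy": 0,"dz": 0.35,"twist": 0},{"dx": 0,"dy": 0,"dz": 0.4,"twist": 0}]'

```text
clock: 28.0
eef_pos: [0.4447, -0.2002, -0.0272]
orientation: [0.256, 3.131, 0.0]
wrist_force: [-0.4, 0.8, -0.0]
finger_gap: 0.0
finger_force: 0.0
```

Call:
step_arm --moves '[{"dx": 0,"dy": 0,"dz": 0.05,"twist": 0},{"dx": 0,"dy": 0,"dz": 0.1,"twist": 0},{"dx": 0,"dy": 0,"dz": 0.15,"twist": 0},{"dx": 0,"dy": 0,"dz": 0.2,"twist": 0},{"dx": 0,"dy": 0,"dz": 0.25,"twist": 0},{"dx": 0,"dy": 0,"dz": 0.3,"twist": 0},{"dx": 0,"dy": 0,"dz": 0.35,"twist": 0},{"dx": 0,"dy": 0,"dz": 0.4,"twist": 0}]'

```text
clock: 28.67
eef_pos: [0.4447, -0.2002, -0.0312]
orientation: [0.255, 3.131, 0.0]
wrist_force: [-0.2, 0.5, 0.3]
finger_gap: -0.0004
finger_force: 0.0
```

Call:
step_arm --moves '[{"dx": 0,"dy": 0,"dz": 0.05,"twist": 0},{"dx": 0,"dy": 0,"dz": 0.1,"twist": 0},{"dx": 0,"dy": 0,"dz": 0.15,"twist": 0},{"dx": 0,"dy": 0,"dz": 0.2,"twist": 0},{"dx": 0,"dy": 0,"dz": 0.25,"twist": 0},{"dx": 0,"dy": 0,"dz": 0.3,"twist": 0},{"dx": 0,"dy": 0,"dz": 0.35,"twist": 0},{"dx": 0,"dy": 0,"dz": 0.4,"twist": 0}]'

```text
clock: 29.33
eef_pos: [0.4447, -0.2002, -0.0352]
orientation: [0.255, 3.131, 0.0]
wrist_force: [-0.2, -0.2, 1.0]
finger_gap: -0.0001
finger_force: 0.0
```

Call:
step_arm --moves '[{"dx": 0,"dy": 0,"dz": 0.05,"twist": 0},{"dx": 0,"dy": 0,"dz": 0.1,"twist": 0},{"dx": 0,"dy": 0,"dz": 0.15,"twist": 0},{"dx": 0,"dy": 0,"dz": 0.2,"twist": 0},{"dx": 0,"dy": 0,"dz": 0.25,"twist": 0},{"dx": 0,"dy": 0,"dz": 0.3,"twist": 0},{"dx": 0,"dy": 0,"dz": 0.35,"twist": 0},{"dx": 0,"dy": 0,"dz": 0.4,"twist": 0}]'

```text
clock: 30.0
eef_pos: [0.4448, -0.2002, -0.0366]
orientation: [-0.256, -3.131, -0.001]
wrist_force: [-17.8, 8.0, 50.6]
finger_gap: -0.0001
finger_force: 25.5
```

Run:
```python
from fit2 import *
s=bot.observe();P=s['eef_pos'];print(P,s['wrist_force'])
b=bot.camera('side');a=bot.camera('scene');z=[]
for c,im in(('side',b),('scene',a)):
    x,y=[int(v) for v in proj(c,P*[1,1,0])[0]];print(c,proj(c,P*[1,1,0]),proj(c,P),x-25,y-35)
    z.append(cv2.resize(im[y-35:y+15,x-25:x+25],(400,400),interpolation=cv2.INTER_CUBIC))
cv2.imwrite('pics/c7.png',np.hstack(z))
```

```text
[ 0.4448 -0.2002 -0.0366] [-17.8178   7.9772  50.6007]
side [[341.1418 179.4057]] [[339.8112 186.3113]] 316 144
scene [[166.3205 275.7458]] [[168.1008 281.4191]] 141 240
```

View pics/c7.png

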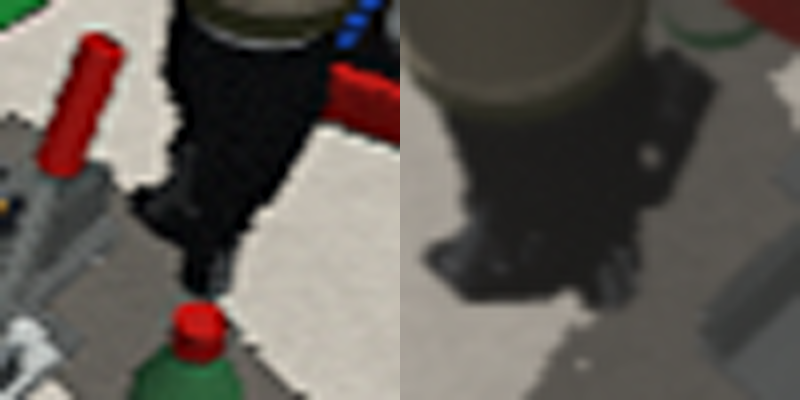

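Call:
step_arm --moves '[{"dx": 0,"dy": 0,"dz": -2,"twist": 0},{"dx": 0,"dy": 0,"dz": -6,"twist": 0},{"dx": 0,"dy": 0,"dz": -10,"twist": 0},{"dx": 0,"dy": 0,"dz": -14,"twist": 0},{"dx": 0,"dy": 0,"dz": -18,"twist": 0},{"dx": 0,"dy": 0,"dz": -22,"twist": 0},{"dx": 0,"dy": 0,"dz": -25,"twist": 0},{"dx": 0,"dy": 0,"dz": -27,"twist": 0}]'

```text
clock: 30.77
eef_pos: [0.4455, -0.2005, 0.2346]
orientation: [0.255, 3.127, -0.001]
wrist_force: [1.1, -0.1, -0.3]
finger_gap: -0.0003
finger_force: 0.0
```

```bash
python3 go.py 0 0 240;python3 lev.py
```

```text
now feeder mm [-112.9242 -228.8841] [ 0.4455 -0.2005  0.2346] [ 1.064  -0.1159 -0.3382] yang 80.67105361029863
world [0.592  0.0085 0.24  ] move cm [-11.0694  22.9979  -0.4991] [ 0.2602  0.0045  0.0696  1.7563 -0.0005  1.3764  1.7379]
30.7667 [-112.9242 -228.8841] [ 1.064  -0.1159 -0.3382] [ 0.0032 -0.0007 -0.0242]
side [([325.5, 156.9], [320, 148, 11, 18, 97])] {0: [325.0, 156.4], 0.2: [320.7, 158.2], 0.4: [316.1, 161.4], 0.6: [311.1, 165.8], 0.7: [308.6, 168.4], 0.81: [305.9, 171.6]}
copper [([273.0, 192.0], 157)] {0: [297.4, 168.5], 50: [288.6, 175.3], 100: [279.5, 182.5], 150: [270.1, 189.8]}
scene [([186.6, 239.1], [181, 234, 13, 11, 77])] {0: [187.7, 239.5], 0.2: [193.8, 232.4], 0.4: [200.2, 226.2], 0.6: [206.7, 221.1], 0.7: [209.9, 219.1], 0.81: [213.2, 217.3]}
copper [] {0: [219.7, 257.4], 50: [230.8, 246.8], 100: [241.5, 236.7], 150: [251.8, 226.9]}
scene gauge_knob [240.0, 200.1] 0.55 [[240.539  203.9569]]
scene gauge_knob [260.4, 223.7] 0.23 [[240.539  203.9569]]
scene black_sink_top [240.9, 232.4] 0.75 [[241.4637 234.544 ]]
scene black_sink [245.3, 242.7] 0.89 [[241.6892 242.0041]]
scene tray [246.9, 233.7] 0.57 [[251.8019 232.3093]]
scene tray [259.8, 224.4] 0.16 [[251.8019 232.3093]]
side gauge_knob [279.7, 147.2] 0.65 [[281.9006 146.4212]]
side gauge_knob [270.8, 199.2] 0.34 [[281.9006 146.4212]]
side black_sink_top [278.0, 196.7] 0.74 [[279.6526 180.0033]]
side black_sink_top [279.4, 179.9] 0.54 [[279.6526 180.0033]]
side black_sink [276.7, 187.9] 0.65 [[279.0852 188.4787]]
side black_sink [279.7, 188.6] 0.36 [[279.0852 188.4787]]
side tray [273.5, 194.8] 0.86 [[269.7895 195.8188]]
side tray [279.7, 189.9] 0.46 [[269.7895 195.8188]]
```

Call:
step_arm --moves '[{"dx": -1.5,"dy": 3,"dz": 0,"twist": 0},{"dx": -3.2,"dy": 6.5,"dz": 0,"twist": 0},{"dx": -5,"dy": 10.2,"dz": 0,"twist": 0},{"dx": -6.8,"dy": 14,"dz": 0,"twist": 0},{"dx": -8.5,"dy": 17.7,"dz": 0,"twist": 0},{"dx": -10,"dy": 20.7,"dz": 0,"twist": 0},{"dx": -11.1,"dy": 23,"dz": 0,"twist": 0},{"dx": -11.1,"dy": 23,"dz": 0,"twist": 0}]'

```text
clock: 31.93
eef_pos: [0.5928, 0.0152, 0.2293]
orientation: [-0.244, -3.131, -0.004]
wrist_force: [-0.4, 0.6, 0.3]
finger_gap: 0.0002
finger_force: 0.0
```

```bash
python3 go.py 0 0 199
python3 - <<'E'
from fit2 import *
p=(.592,.0085,-.153)
CI['wrist']=bot.camera_info('wrist');s=bot.observe()
im=bot.camera('wrist')
for n in('gauge_knob',):
    for r in bot.pinpoint('wrist',n)[:2]: print(n,r, onz('wrist',r['uv'],.23))
for r in bot.regions_of('wrist','gauge_knob')[:1]: print(r['rect'],r['confidence'])
print(proj('wrist',[W(p,(0,0,z)) for z in(225,235)]),proj('wrist',s['eef_pos']+[0,0,.036]))
x,y=[int(v) for v in proj('wrist',W(p,(0,0,230)))[0]];y=max(y,110)
cv2.imwrite('pics/c8.png',cv2.resize(im[y-110:y+110,x-110:x+110],(600,600)))
print(x-110,y-110)
E
```

```text
now feeder mm [-0.2203  6.7564] [0.5928 0.0152 0.2293] [-0.3991  0.5844  0.2559] yang 81.08767641913921
world [0.592  0.0085 0.199 ] move cm [-0.0291 -0.6827  3.0328] [-0.0042  0.2504 -0.1174  1.4926  0.0267  1.4013  1.2927]
gauge_knob {'uv': [240.3, 216.0], 'confidence': 0.77} [0.5886 0.0082 0.23  ]
[241.8, 210.9, 70.1, 69.3] 0.59
[[242.0558 217.9051]
 [241.5033 224.3279]] [[252.9847 248.1343]]
131 111
```

View pics/c8.png

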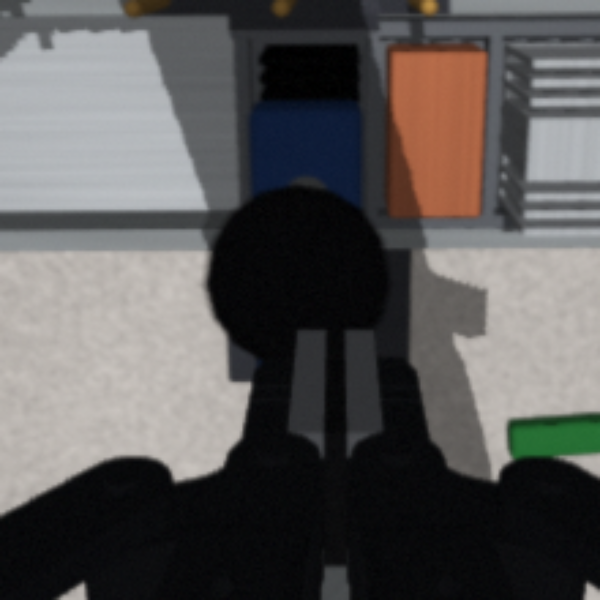

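Call:
step_arm --moves '[{"dx": 0.3,"dy": 0,"dz": 1,"twist": 0},{"dx": 0.3,"dy": 0,"dz": 2,"twist": 0},{"dx": 0.3,"dy": 0,"dz": 2.7,"twist": 0},{"dx": 0.3,"dy": 0,"dz": 3.2,"twist": 0},{"dx": 0.3,"dy": 0,"dz": 3.6,"twist": 0},{"dx": 0.3,"dy": 0,"dz": 4.0,"twist": 0},{"dx": 0.3,"dy": 0,"dz": 4.4,"twist": 0},{"dx": 0.3,"dy": 0,"dz": 4.8,"twist": 0}]'

```text
clock: 32.75
eef_pos: [0.5883, 0.0088, 0.1833]
orientation: [0.256, 3.131, -0.001]
wrist_force: [-4.5, -0.9, 4.7]
finger_gap: -0.0001
finger_force: 3.1
```

Call:
step_arm --moves '[{"dx": 0,"dy": 0,"dz": 0.3,"twist": 0},{"dx": 0,"dy": 0,"dz": 0.6,"twist": 0},{"dx": 0,"dy": 0,"dz": 0.9,"twist": 0},{"dx": 0,"dy": 0,"dz": 1.2,"twist": 0},{"dx": 0,"dy": 0,"dz": 1.4,"twist": 0},{"dx": 0,"dy": 0,"dz": 1.6,"twist": 0},{"dx": 0,"dy": 0,"dz": 1.8,"twist": 0},{"dx": 0,"dy": 0,"dz": 2.0,"twist": 0}]'

```text
clock: 33.42
eef_pos: [0.5883, 0.0088, 0.1633]
orientation: [0.256, 3.131, -0.001]
wrist_force: [-4.5, -1.1, 6.4]
finger_gap: 0.0003
finger_force: 2.9
```

```bash
cat > k.py <<'E'
from fit2 import *
F=[];Z=[]
for i in range(4):
    im=bot.camera('side' if i%2 else 'scene'); s=bot.observe();F.append(s['wrist_force']);Z.append(s['eef_pos'][2])
    cv2.imwrite('pics/k_%s.png'%('side' if i%2 else 'scene'),im)
print(np.round(F,2),np.round(Z,4),s['clock'])
for c in('side','scene'):
    for n in ('gauge_knob','foot_face'):
        for r in bot.pinpoint(c,n)[:2]:print(c,n,r['uv'],r['confidence'])
p=(.590,.0085,-.153)
print({z:[proj(c,W(p,(0,0,z)))[0].round(1).tolist() for c in('side','scene')] for z in(235,215,195,186)})
E
python3 k.py
```

```text
[[-2.61 -0.52  3.42]
 [-0.42 -0.64  0.63]
 [-0.43 -0.83  0.98]
 [-0.66 -0.62  1.13]] [0.1629 0.163  0.1629 0.1629] 33.6167
side gauge_knob [279.3, 157.7] 0.7
side gauge_knob [325.4, 157.6] 0.52
side foot_face [278.8, 177.8] 0.49
scene gauge_knob [226.4, 194.1] 0.67
scene gauge_knob [240.1, 207.2] 0.44
scene foot_face [243.9, 230.5] 0.54
scene foot_face [268.4, 163.9] 0.25
{235: [[282.4, 146.6], [240.0, 203.7]], 215: [[282.1, 151.3], [240.1, 208.0]], 195: [[281.8, 155.9], [240.2, 212.2]], 186: [[281.7, 157.9], [240.3, 214.1]]}
```

Call:
step_arm --moves '[{"dx": 0,"dy": 0,"dz": 0.05,"twist": 0},{"dx": 0,"dy": 0,"dz": 0.1,"twist": 0},{"dx": 0,"dy": 0,"dz": 0.15,"twist": 0},{"dx": 0,"dy": 0,"dz": 0.2,"twist": 0},{"dx": 0,"dy": 0,"dz": 0.25,"twist": 0},{"dx": 0,"dy": 0,"dz": 0.3,"twist": 0},{"dx": 0,"dy": 0,"dz": 0.35,"twist": 0},{"dx": 0,"dy": 0,"dz": 0.4,"twist": 0}]'

```text
clock: 34.48
eef_pos: [0.5887, 0.0091, 0.1594]
orientation: [0.256, 3.13, -0.0]
wrist_force: [-2.4, -1.3, 4.6]
finger_gap: -0.0002
finger_force: 2.8
```

Call:
step_arm --moves '[{"dx": 0,"dy": 0,"dz": 0.05,"twist": 0},{"dx": 0,"dy": 0,"dz": 0.1,"twist": 0},{"dx": 0,"dy": 0,"dz": 0.15,"twist": 0},{"dx": 0,"dy": 0,"dz": 0.2,"twist": 0},{"dx": 0,"dy": 0,"dz": 0.25,"twist": 0},{"dx": 0,"dy": 0,"dz": 0.3,"twist": 0},{"dx": 0,"dy": 0,"dz": 0.35,"twist": 0},{"dx": 0,"dy": 0,"dz": 0.4,"twist": 0}]'

```text
clock: 35.15
eef_pos: [0.5887, 0.0091, 0.1555]
orientation: [0.256, 3.13, -0.0]
wrist_force: [-3.4, -1.3, 7.4]
finger_gap: 0.0
finger_force: 3.6
```

Call:
step_arm --moves '[{"dx": 0,"dy": 0,"dz": 0.05,"twist": 0},{"dx": 0,"dy": 0,"dz": 0.1,"twist": 0},{"dx": 0,"dy": 0,"dz": 0.15,"twist": 0},{"dx": 0,"dy": 0,"dz": 0.2,"twist": 0},{"dx": 0,"dy": 0,"dz": 0.25,"twist": 0},{"dx": 0,"dy": 0,"dz": 0.3,"twist": 0},{"dx": 0,"dy": 0,"dz": 0.35,"twist": 0},{"dx": 0,"dy": 0,"dz": 0.4,"twist": 0}]'

```text
clock: 35.82
eef_pos: [0.5887, 0.0092, 0.1517]
orientation: [0.255, 3.13, -0.0]
wrist_force: [-3.4, -0.7, 8.0]
finger_gap: 0.0002
finger_force: 4.0
```

```bash
python3 k.py
```

```text
[[-3.53 -1.69  7.52]
 [-2.46 -1.76  6.77]
 [-2.2  -1.35  8.22]
 [-3.1  -1.32  7.09]] [0.1516 0.1516 0.1516 0.1516] 36.0167
side gauge_knob [279.1, 189.7] 0.74
side gauge_knob [279.4, 158.9] 0.62
scene gauge_knob [225.5, 194.7] 0.59
scene gauge_knob [239.7, 211.8] 0.48
{235: [[282.4, 146.6], [240.0, 203.7]], 215: [[282.1, 151.3], [240.1, 208.0]], 195: [[281.8, 155.9], [240.2, 212.2]], 186: [[281.7, 157.9], [240.3, 214.1]]}
```

Call:
step_arm --moves '[{"dx": 0,"dy": 0,"dz": 0.04,"twist": 0},{"dx": 0,"dy": 0,"dz": 0.08,"twist": 0},{"dx": 0,"dy": 0,"dz": 0.12,"twist": 0},{"dx": 0,"dy": 0,"dz": 0.12,"twist": 0},{"dx": 0,"dy": 0,"dz": 0.12,"twist": 0},{"dx": 0,"dy": 0,"dz": 0.12,"twist": 0},{"dx": 0,"dy": 0,"dz": 0.12,"twist": 0},{"dx": 0,"dy": 0,"dz": 0.12,"twist": 0}]'

```text
clock: 36.88
eef_pos: [0.5887, 0.0091, 0.1504]
orientation: [0.256, 3.13, -0.0]
wrist_force: [-3.6, -1.9, 6.8]
finger_gap: -0.0004
finger_force: 3.8
```

Call:
step_arm --moves '[{"dx": 0,"dy": 0,"dz": -0.5,"twist": 0},{"dx": 0,"dy": 0,"dz": -1.5,"twist": 0},{"dx": 0,"dy": 0,"dz": -3,"twist": 0},{"dx": 0,"dy": 0,"dz": -6,"twist": 0},{"dx": 0,"dy": 0,"dz": -9,"twist": 0},{"dx": 2,"dy": 0,"dz": -12,"twist": 0},{"dx": 5,"dy": 0,"dz": -13,"twist": 0},{"dx": 8,"dy": 0,"dz": -13,"twist": 0}]'

```text
clock: 37.55
eef_pos: [0.5102, 0.0228, 0.2832]
orientation: [0.255, 3.126, 0.002]
wrist_force: [0.1, 0.4, -0.2]
finger_gap: -0.0003
finger_force: 0.0
```

Call:
step_arm --moves '[{"dx": 2,"dy": 2,"dz": 0,"twist": 0},{"dx": 4,"dy": 5,"dz": 0,"twist": 0},{"dx": 5,"dy": 8,"dz": 0,"twist": 0},{"dx": 6,"dy": 12,"dz": 0,"twist": 0},{"dx": 6,"dy": 15,"dz": 0,"twist": 0},{"dx": 6,"dy": 15,"dz": 0,"twist": 0},{"dx": 6,"dy": 15,"dz": 0,"twist": 0},{"dx": 6,"dy": 15,"dz": 0,"twist": 0}]'

```text
clock: 38.22
eef_pos: [0.4748, 0.1795, 0.28]
orientation: [0.256, 3.131, -0.0]
wrist_force: [-1.4, -0.1, -0.2]
finger_gap: -0.0003
finger_force: 0.0
```

Run:
```python
from fit2 import *
s=bot.observe();print(s['eef_pos'],s['clock'])
p=(.590,.0085,-.153)
CI['wrist']=bot.camera_info('wrist')
for c in('side','scene','wrist'):
    im=bot.camera(c);cv2.imwrite(f'pics/f_{c}.png',im)
    for n in('gauge_knob','foot_face','black_sink_top','pry_bar'):
        for r in bot.pinpoint(c,n)[:2]:print(c,n,r['uv'],round(r['confidence'],2))
    for r in bot.regions_of(c,'gauge_knob')[:1]:print(c,'rect',r['rect'])
    # expected knob top centre and visible knob extent
    print(c,{z:proj(c,W(p,(0,0,z)))[0].round(1).tolist() for z in(200,186,180)}, 'foot',proj(c,W(p,(0,0,82))).round(1).tolist())
```

```text
[0.4748 0.1795 0.28  ] 38.2167
side black_sink_top [277.3, 176.6] 0.72
side black_sink_top [326.2, 158.8] 0.35
side pry_bar [188.6, 348.5] 0.87
side pry_bar [248.0, 291.5] 0.78
side rect [189.9, 242.2, 25.3, 22.7]
side {200: [281.9, 154.7], 186: [281.7, 157.9], 180: [281.6, 159.2]} foot [[280.1, 180.2]]
scene gauge_knob [239.2, 214.5] 0.66
scene black_sink_top [240.4, 231.4] 0.86
scene black_sink_top [259.6, 222.1] 0.63
scene pry_bar [311.5, 242.5] 0.73
scene pry_bar [301.7, 127.3] 0.62
scene rect [242.1, 223.8, 14.9, 25.3]
scene {200: [240.2, 211.2], 186: [240.3, 214.1], 180: [240.3, 215.3]} foot [[240.9, 234.3]]
wrist gauge_knob [103.9, 313.3] 0.96
wrist foot_face [392.5, 270.8] 0.6
wrist foot_face [141.3, 261.5] 0.53
wrist black_sink_top [159.7, 235.1] 0.21
wrist pry_bar [391.8, 111.6] 0.68
wrist pry_bar [266.0, 323.2] 0.4
wrist rect [117.0, 289.2, 63.8, 71.0]
wrist {200: [99.5, 322.6], 186: [105.9, 313.0], 180: [108.4, 309.2]} foot [[140.6, 261.0]]
```

```bash
python3 -c "from bench import bot;print(bot.finish_job())"
```

```text
the job is handed in; nothing more can be done
None
```

I handed the job in at 38 s: the pry bar lies flat in the blue tray, three lever strokes brought the black heatsink under the gauge, and the foot rests on it, pressed in by an estimated 5 to 6 mm. I worked that figure out from finger height, with no direct spring reading. To find the finger height I touched the bare bench with the shut fingertips, which peaked at about 50 N on the wrist.

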